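# Uncap the light head and fit the boxed lamp module into its pocket

## Robot

A 6-joint arm with a two-finger parallel gripper is mounted at the origin on the work surface. World frame = base frame: x ahead of the robot, y to its left, z up, the work surface at z = 0. Lengths are in mm, angles in rad, forces in N, time in s.
With the tool pointing down it reaches from about 350 to 875 mm from the base axis. Payload 4.2 kg.
Tool frame: the origin (TCP) lies midway between the tips of the shut fingers; the grasp point (between the pads) lies 19 mm behind it; z points along the fingers, y is the line along which they close (so a half turn about z gives the same grasp; the last joint's range is limited). The gripper opens to 85 mm and grips with 20 to 120 N. Pads are 22 mm wide; open, the fingers measure 114 mm over their backs; the gripper's body (76 mm by 85 mm) begins 54 mm behind the grasp point. The pads swing forward as they close: fully open they stand 13 mm farther back than shut.
Start: joints at [1.552, 0.385, 0.008, 0, -1.194, -0.259], TCP at [171.368, 601.026, 231.312] pointing down, gripper open.
Joint ranges: [-3.14, 3.14], [-1.21, 2.06], [-1.07, 1.41], [-3.16, 2.05], [-2.99, -0.16], [-3.1, 3.1]. Speed limits (rad/s): [2.79, 2.79, 3.14, 3.14, 3.14, 3.14].

## Interface

Orientations are given as a unit quaternion [x, y, z, w].
In Python, from bench import arm gives the robot as it stands.
- The arm moves only by the tool send_rows, never from a script. Its argument "targets" is a list of rows, each an object of numbers: "gripper": the gripper command: -1 is fully open, 1 is shut, values between are in proportion; "x", "y", "z": the shift along the tool's x, y, z in cm; "ax", "ay", "az": the turn, a rotation vector about the tool's x, y, z in degrees. A call has 1 to 5 rows; each row shifts and turns the commanded pose from where the row before left it, along the tool's axes as they then stand; what a row does not reach is not made up. A row lasts 1/12 s, in which the tool goes at most 41.7 mm and 7.16 degrees, less where a joint would pass 70% of its speed; a pose out of reach is approached as far as the arm can. A call is refused whole if a number of a shift passes 4.17 or a number of a turn 7.16, either way. A call with a gripper value outside its range is refused whole. The fingers move at their own pace and stop on an object; the grip force is fixed at half the most. Time passes only in rows, so rows that do not move let the fingers close. It gives the time, the measured TCP pose, the force, the opening and the grip force at its end, in the units of the state.
- arm.read_state(): the state, without advancing time (a new reading comes with each control period).
- arm.get_image(name): name is "scene" or "top"; returns (picture, depth): 480x640x3 uint8, red, green, blue; 480x640 float32, mm along the optical axis (not along the pixel's ray), 0 where there is no reading.
- arm.camera_model(name): a dict with "fx", "fy", "cx", "cy" (pixels), "cam_to_world" (4x4, takes a point from camera to world coordinates). Camera axes: x right, y down, z forward; pixel columns grow to the right and rows downward; lengths in mm; the calibration is good to about 2 mm. A picture is of the moment at which its call begins. camera_model takes no time and is no camera call.
- arm.job_done(): hands the job in; it is judged then, once.
Trained networks look in the newest picture that a camera, given by its name, has taken for a name from the list of things; names that differ only in an ending like _2 or _b are one class to them, and where a whole thing is asked for, a point or a joint stands for the part that bears it (a point fixed in the world has none). Each returns a list of dicts, best first, with "score" (0 to 1); they miss things now and then, are a little off and sometimes report something else, mostly with a low value. They report only what shows in the picture. A call takes as long as a camera call. They do not tell look-alikes from the thing itself.
- arm.boxes_of(camera, thing): "rect" ([left, top, width, height] in pixels, round what is visible of it).
The state is a dict: "clock": time; "joints": joint angles; "joint_vel": joint speeds; "joint_efforts": joint torques, N m; "position": TCP position; "ee_rot": TCP orientation; "contact_force": force on the tool from outside, world axes, zero at the start; "wrist_torque": the same for the moment, N m; "gripper_width": finger opening in mm; "grasp_force": force on a finger pad.
Only numpy, scipy, OpenCV 4.12 (cv2) and the standard library are available. Lean on these libraries where they do the work, as an engineer would, in place of code of your own. Each camera call takes 0.05 s, during which the arm holds its last target. There are 200 camera calls.

## Task

Take the black dome cap out of the pocket in the sloping face of the light head and stand it the right way up on the bare shelf, and fold both flaps of the half-open carton right back. Then lift the lamp module out of the carton and set it in the pocket with its connector tongue in the tongue slot, fully home, flat and square, and let go of it. Do not drop the module, leave the flaps open, and leave the other things on the shelf where they are.

Things in the scene. Friction and masses are not known exactly. Their poses are not given: they have to be found in the camera images.
- module: LED lamp module, 140 to 280 g: an aluminium block 76 (its x) x 52 (its y) x 44 high with smooth sides and a white diffuser as its top 8 mm; a black connector tongue sticks out of its +x end. Origin: centre of the underside of the 76 x 52 block; z up out of the diffuser. It lies loose, diffuser up, on the carton's pad, its x within 12 degrees of the carton's x
- tongue_end (a point): end of the module's connector tongue, at mid height: on the module's x axis 52 mm from its origin, 9 mm above the underside. The tongue is 14 long x 24 wide x 18 high, level with the underside
- carton: cardboard shipping carton, fixed on the shelf: 136 (its x) x 142 (its y) x 62 high outside, inside 130 x 136, walls 3; the foam pad on its floor has its top at z = 10. Origin: centre of its underside, z up. Main flaps are hinged at the top of the walls at y = +69.5 and -69.5. Two short end flaps hang folded down outside its x ends, up to 15 mm out
- flap_left (a joint): angle of the main flap on the carton's +y wall (hinge along x at y = +69.5, z = 62 in the carton's frame): 0 shut, level, reaching in to the middle; 1.57 upright; 2.5 its stop, leaning out and down. The flap is 134 x 67 x 3. Its crease is stiff: it stays where it is left and yields to under 1 N at its edge. Starts at 0.75 to 1.2
- flap_right (a joint): the same for the main flap on the carton's -y wall (hinge at y = -69.5): 0 shut, 1.57 upright, 2.5 its stop, leaning out and down. Starts at 0.75 to 1.2
- flap_left_edge (a point): middle of the free edge of the flap on the carton's +y wall
- flap_right_edge (a point): middle of the free edge of the flap on the carton's -y wall
- light_head: the light head: a grey wedge-shaped steel housing fixed on the shelf, 150 x 150 (180 x 176 over its mounting feet), 40 high at its front (-x) edge and 127 at its back, topped by a 20 mm thick bezel that slopes 30 degrees and faces its -x side. Origin: centre of its underside, z up
- pocket: pocket in the sloping bezel, shaped like the module with 1.5 mm to spare all round, 14 deep, its edges bevelled 3 mm at 45 degrees. Origin: the point of its floor where the module's origin goes; z square out of the face (30 degrees from vertical), x up the slope, y across. Seated, the module's axes match these and it stands 30 mm out
- tongue_slot (a point): far end of the slot for the tongue, on the pocket's floor, 53.5 mm up the slope (+x) from the pocket's origin; the slot is 14 long x 27 wide. The bezel is flat for 75 mm to either side of the pocket's x axis; there side cheeks stand 10 mm above it
- lens_cap: black plastic dome cap, 50 diameter x 40 high (straight sides for the lower 30), 40 g, standing loose on the floor of the pocket as a dust cover, dome outwards, near the pocket's lower (-x) wall: its lower 14 mm are inside the pocket. Origin: centre of its underside, z along its axis out of the dome
- pulley: steel drive pulley, 60 diameter x 29 high with its hub, lying flat; leave it
- coin_gauge: nickel coin tester gauge, a plate 110 x 36 x 5 with four round marks; leave it
- fuse_holder: green glass fuse in a black holder, 64 x 24 x 27; leave it
- spray_can: upright aluminium contact-spray can, 52 diameter x 160 high, standing between the carton and the light head; leave it. Fixed equipment stands only beyond x = 0.78 m and more than 0.6 m to either side, up to 180 high
- screwdriver: screwdriver, about 200 long, lying along its x, off to the side; leave it
- screw_jar: small jar, 56 diameter x 65 high, in front of the light head; leave it
- bulb_box: plain cardboard bulb box, 54 x 54 x 120 high, standing upright behind the spray can; leave it
Not all that is in view belongs to the job. Leave any pink look-alike of the lens_cap alone. Leave any green look-alike of the module alone.

How it is judged (in metres and radians):
On the way, in this order (a step that is already met when the one before it is completed fails the run):
1. both carton flaps folded back past upright (beyond 100 degrees) with the module still in the carton (value of joint each of flap_left, flap_right above 1.75 rad and distance of module from where it was at the start of the episode below 0.03 m), for 0.2 s.
2. the module lifted out, its underside above the carton's rim (z of module in the frame of carton above 0.065 m), for 0.1 s.
At the end, for the whole second after the job is handed in: The module rests released in the pocket, tongue in the slot, within 3 mm along and across, 2.5 mm in depth, 0.05 rad of flat and 0.07 rad of square; both flaps are still folded back beyond 1.75 rad; the cap stands at rest on the shelf itself, dome up, within 0.1 rad of upright (x of module in the frame of pocket between -0.003 and 0.003 m and y of module in the frame of pocket between -0.003 and 0.003 m and z of module in the frame of pocket between -0.0025 and 0.0025 m and angle between the z axis of module and the z axis of pocket, either way round below 0.05 rad and angle between the x axis of module and the x axis of pocket, either way round below 0.07 rad and value of joint each of flap_left, flap_right above 1.75 rad and height (world z) of lens_cap below 0.006 m and angle between lens_cap's own z axis and vertical below 0.1 rad and linear speed of each of lens_cap, module below 0.01 m/s); the robot touches nothing.
It fails at once if the module falls: moves faster than 0.4 m/s while the fingers do not hold it (linear speed of module above 0.4 m/s and contact force between the fingers and module below 0.05 N).
It fails at once if one of the other things on the shelf is shifted or knocked over (moved more than 20 mm) (distance of any of pulley, coin_gauge, fuse_holder, spray_can, screwdriver, screw_jar, bulb_box from where it was at the start of the episode above 0.02 m).
It also fails if it takes over 67 s, if anything falls off the work surface, if the arm or the gripper's body presses on something with over 40 N, if the wrist force passes 120 N, or if a joint passes its speed limit or range.

## Working session

There is one attempt and no reset: what is moved stays moved. The work goes in short steps, Python scripts to look and compute and a tool call to move; the robot and the scene stay as the last step left them, time stands still between calls to the robot, and variables do not carry over. Pictures are saved under pics/ and viewed, at most 10 in all, crops included, and the job is handed in when it is done.

Besides the shell and the picture viewer there is one more tool, called as name([rows], argument=value, ...), one row to a line, values as JSON. send_rows: Moves the arm, as the interface text tells. Its arguments: {"type":"object","properties":{"targets":{"type":"array"}},"required":["targets"]}

```bash
mkdir -p pics; ls; python3 - <<'E'
from bench import arm
import cv2
s=arm.read_state(); print(s)
for n in("scene","top"):
    im,d=arm.get_image(n); cv2.imwrite(f"pics/{n}0.png",im[:,:,::-1])
    import numpy as np; np.savez(f"{n}0.npz",im=im,d=d)
    m=arm.camera_model(n); print(n,m)
    for t in("module","carton","flap_left","flap_right","light_head","pocket","lens_cap","spray_can","screw_jar","bulb_box","pulley","coin_gauge","fuse_holder","screwdriver"):
        if n=="top": print(t,[(r["rect"],round(r["score"],2)) for r in arm.boxes_of(n,t)][:3])
E
```

```text
pics
{'clock': 0.0, 'joints': array([ 1.55160401e+00,  3.85577071e-01,  6.64955831e-03, -5.03269687e-04,
       -1.19399331e+00, -2.58629134e-01]), 'joint_vel': array([-1.38119469e-04, -5.63683200e-05,  1.17917652e-04, -7.68072586e-04,
        9.43721001e-04, -1.61880932e-03]), 'joint_efforts': array([ 1.56611291e-04, -3.92290020e+01,  1.88393390e+01,  4.18633461e+00,
       -4.62568642e-03,  5.26199585e-06]), 'position': array([171.21640492, 600.49631449, 230.21784747]), 'ee_rot': array([ 9.90353965e-01, -1.38556273e-01, -1.05342067e-04,  1.08257705e-03]), 'contact_force': array([-0.01677789, -0.1666306 , -0.83232403]), 'wrist_torque': array([0.01002162, 0.00119088, 0.04111003]), 'grasp_force': 0.0, 'gripper_width': 85.159195360754}
scene {'fx': 514.5877659720817, 'fy': 514.5877659720817, 'cx': 315.69937145427895, 'cy': 234.58253197824556, 'cam_to_world': array([[-8.88355205e-01,  3.62539634e-01, -2.81762388e-01,
         8.56177168e+02],
       [ 4.58918311e-01,  6.81281631e-01, -5.70306341e-01,
         7.01766184e+02],
       [-1.47991128e-02, -6.35940526e-01, -7.71596160e-01,
  
[... 812 characters left out ...]
, 59.6], 0.94)]
light_head [([190.2, 186.0, 102.7, 109.9], 0.72)]
pocket [([188.6, 187.4, 97.4, 100.8], 0.9), ([461.6, 160.8, 14.9, 32.8], 0.61), ([480.5, 214.9, 12.0, 35.5], 0.34)]
lens_cap [([231.8, 231.1, 25.7, 27.3], 0.97), ([313.3, 191.4, 23.1, 25.2], 0.93), ([173.4, 313.5, 25.0, 20.1], 0.71)]
spray_can [([337.6, 247.6, 30.1, 31.2], 0.79)]
screw_jar [([265.5, 288.5, 27.5, 25.7], 0.94)]
bulb_box [([349.7, 163.6, 28.3, 43.5], 0.74)]
pulley [([462.8, 268.4, 27.1, 28.4], 0.92)]
coin_gauge [([461.8, 161.3, 14.0, 33.9], 0.59)]
fuse_holder [([225.2, 183.1, 27.9, 9.5], 0.72), ([445.2, 190.0, 34.2, 63.3], 0.52)]
screwdriver [([121.8, 288.2, 20.4, 89.9], 0.65), ([234.9, 231.1, 22.1, 27.0], 0.18)]
```

View pics/top0.png

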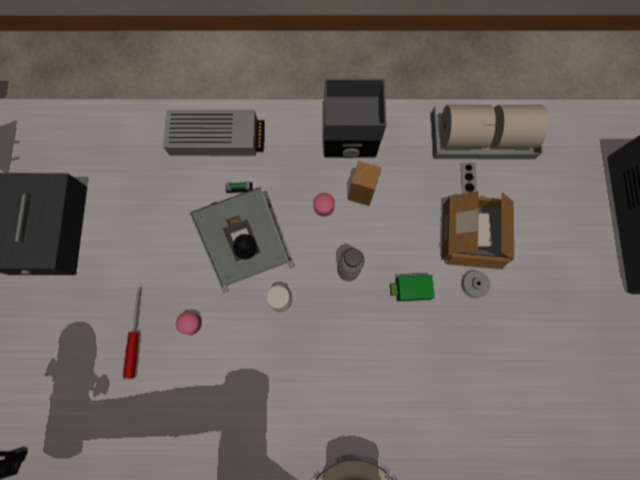

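View pics/scene0.png

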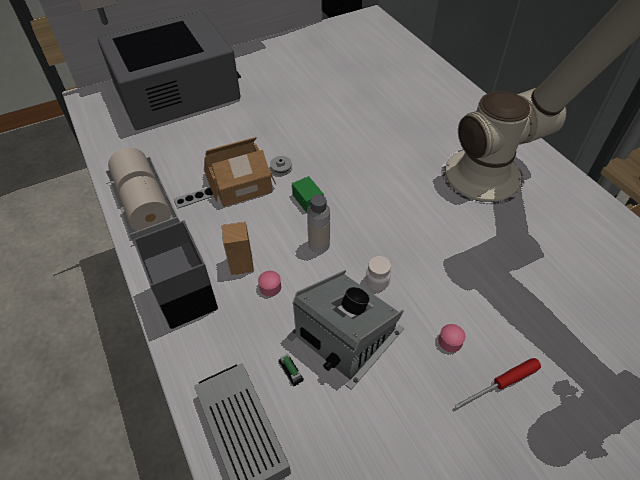

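```bash
cat > h.py <<'E'
import numpy as np, cv2
from bench import arm
def cloud(n,d):
    m=arm.camera_model(n); v,u=np.mgrid[:480,:640]
    P=np.stack([(u-m["cx"])/m["fx"]*d,(v-m["cy"])/m["fy"]*d,d],-1)
    T=m["cam_to_world"]; W=P@T[:3,:3].T+T[:3,3]; W[d==0]=np.nan; return W
def proj(n,p):
    m=arm.camera_model(n);T=m["cam_to_world"]; q=(np.atleast_2d(p)-T[:3,3])@T[:3,:3]
    return np.c_[q[:,0]/q[:,2]*m["fx"]+m["cx"],q[:,1]/q[:,2]*m["fy"]+m["cy"]]
def take(n,tag):
    im,d=arm.get_image(n); np.savez(f"{tag}.npz",im=im,d=d); return im,d
E
python3 - <<'E'
from h import *
for n,(x0,y0,x1,y1) in (("top",(180,175,305,305)),("scene",(280,255,410,385))):
    f=np.load(n+"0.npz"); im,d=f["im"],f["d"]; W=cloud(n,d)
    w=W[y0:y1,x0:x1].reshape(-1,3); w=w[~np.isnan(w[:,0])]
    # plane ransac on z>45
    p=w[w[:,2]>45]; best=0
    r=np.random.default_rng(0)
    for _ in range(1500):
        a=p[r.choice(len(p),3,False)]; nn=np.cross(a[1]-a[0],a[2]-a[0]); L=np.linalg.norm(nn)
        if L<1: continue
        nn/=L; nn*=np.sign(nn[2]); 
        if abs(np.arccos(nn[2])-.52)>.12: continue
        k=abs((p-a[0])@nn)<2.5
        if k.sum()>best: best=k.sum(); B=k
    q=p[B]; c=q.mean(0); nn=np.linalg.svd(q-c)[2][2]; nn*=np.sign(nn[2])
    print(n,len(p),best,"c",c.round(1),"n",nn.round(4),"tilt",np.degrees(np.arccos(nn[2])).round(2),"yaw",np.degrees(np.arctan2(-nn[1],-nn[0])).round(2),"rms",((q-c)@nn).std())
    t=W[20:25,:][:,300:400].reshape(-1,3) if 0 else None
    S=W[330:360,300:400].reshape(-1,3); print("table z",np.nanmean(S[:,2]),np.nanstd(S[:,2]))
crop=np.load("top0.npz")["im"][180:300,180:305,::-1]; a=cv2.resize(crop,None,fx=4,fy=4,interpolation=cv2.INTER_CUBIC)
crop=np.load("scene0.npz")["im"][260:380,285:410,::-1]; b=cv2.resize(crop,None,fx=4,fy=4,interpolation=cv2.INTER_CUBIC)
h=np.hstack([a,b]); h=cv2.resize(h,(800,384)); 
A=np.load("top0.npz")["im"][180:285,425:525,::-1]; B=np.load("scene0.npz")["im"][130:235,195:295,::-1]
g=np.hstack([cv2.resize(A,(210,210),interpolation=2),cv2.resize(B,(210,210),interpolation=2)])
cv2.imwrite("pics/lh.png",h)
A=np.load("top0.npz")["im"][180:285,425:525,::-1]
cv2.imwrite("pics/ct.png",np.hstack([cv2.resize(A,(400,420),interpolation=2),cv2.resize(B,(400,420),interpolation=2)]))
E
```

```text
top 6331 3895 c [559.8 245.2 102.3] n [-0.464  -0.1824  0.8669] tilt 29.9 yaw 21.46 rms 1.248645224939061
table z -0.8008325891871622 1.866688516024644
scene 6802 2730 c [568.4 248.8 107.3] n [-0.465  -0.1805  0.8667] tilt 29.92 yaw 21.22 rms 1.0298066431482953
table z 61.71399715687269 50.987786114140505
```

View pics/lh.png

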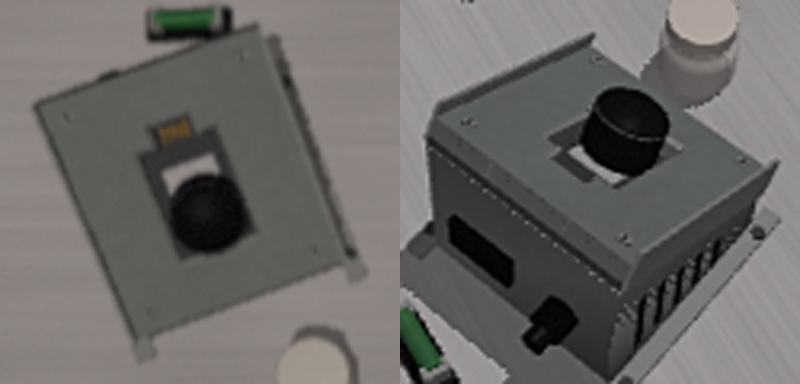

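View pics/ct.png

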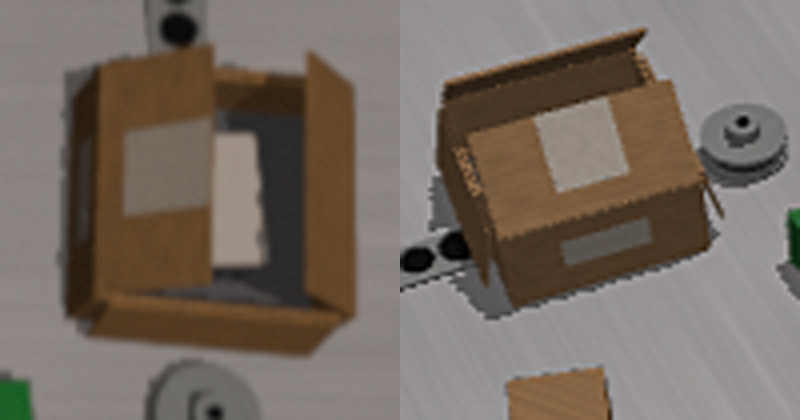

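```bash
cat >> h.py <<'E'
psi=np.radians(21.35)
def lh_axes(psi=psi):
    ex=np.array([np.cos(psi)*np.cos(np.pi/6),np.sin(psi)*np.cos(np.pi/6),.5]); ey=np.array([-np.sin(psi),np.cos(psi),0]); return ex,ey,np.cross(ex,ey)
E
python3 - <<'E'
from h import *
ex,ey,en=lh_axes()
C=np.array([560,245,102.4]); 
out=[]
for n,c in(("top",[559.8,245.2,102.3]),("scene",[568.4,248.8,107.3])):
    off=(np.array(c)-C)@en; print(n,"offset",off)
    O=C+en*off
    f=np.load(n+"0.npz"); im=f["im"]
    s=np.arange(-100,100,.5); X,Y=np.meshgrid(s,s,indexing="ij")   # X up slope, Y across
    p=(O+X[...,None]*ex+Y[...,None]*ey).reshape(-1,3); uv=proj(n,p).astype(np.float32).reshape(400,400,2)
    r=cv2.remap(im,uv[...,0],uv[...,1],cv2.INTER_CUBIC)[::-1,::-1]  # up=+x, left=+y
    W=cloud(n,f["d"]); h=((W-O)@en).astype(np.float32)
    hr=cv2.remap(h,uv[...,0],uv[...,1],cv2.INTER_NEAREST)[::-1,::-1]
    r=np.ascontiguousarray(r[:,:,::-1])
    for k in range(0,400,40): r[k,::4]=(0,255,255); r[::4,k]=(0,255,255)
    out.append(r)
cv2.imwrite("pics/rect.png",np.hstack(out))
E
```

```text
top offset -0.029871567345002143
scene offset -0.3599676796470467
```

View pics/rect.png

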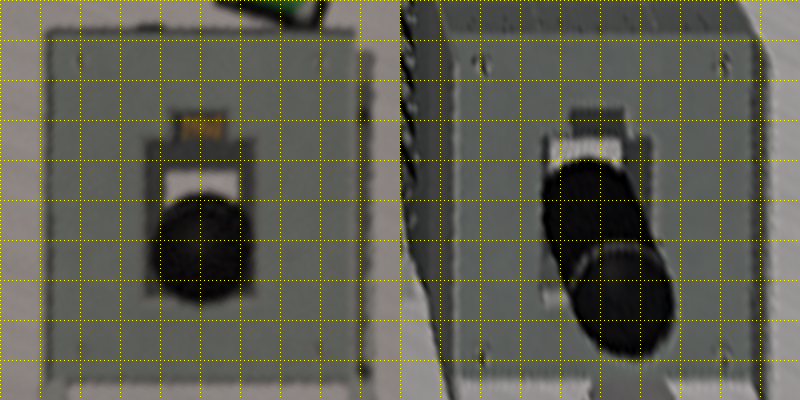

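```bash
python3 - <<'E'
from h import *
Ws={n:cloud(n,np.load(n+"0.npz")["d"]) for n in("top","scene")}
def at(u,v): w=Ws["top"][v-2:v+3,u-2:u+3].reshape(-1,3); return np.nanmedian(w,0).round(0)
for k,u,v in(("jar",278,297),("can",350,258),("pinkA",324,204),("pinkB",188,323),("screwdr",130,350),("sd tip",139,288),("fuse",238,187),("box",365,180),("pulley",476,284),("green",415,287),("free",235,330),("free2",300,340)): print(k,at(u,v))
P=np.vstack([Ws["top"][180:290,425:530].reshape(-1,3),Ws["scene"][125:240,180:300].reshape(-1,3)]); P=P[~np.isnan(P[:,0])]
c0=at(485,230); print("mod-ish",c0)
q=P[(P[:,2]>12)&(P[:,2]<62)&(np.hypot(P[:,0]-c0[0],P[:,1]-c0[1])<125)]
for n,s in(("top",(slice(180,290),slice(425,530))),("scene",(slice(125,240),slice(180,300)))):
    p=Ws[n][s].reshape(-1,3); p=p[(p[:,2]>20)&(p[:,2]<58)]; p=p[np.hypot(p[:,0]-c0[0],p[:,1]-c0[1])<125]
    print(n,"rect",cv2.minAreaRect(p[:,:2].astype(np.float32)))
f=P[(P[:,2]>68)&(np.hypot(P[:,0]-c0[0],P[:,1]-c0[1])<125)]
for nm,k in(("L",f[:,1]>c0[1]),("R",f[:,1]<c0[1])):
    g=f[k]
    for _ in range(4):
        c=g.mean(0); nn=np.linalg.svd(g-c,full_matrices=False)[2][2]; e=abs((g-c)@nn); g=g[e<max(3,2*e.std())]
    nn*=np.sign(nn[2]); print(nm,len(g),"c",c.round(0),"n",nn.round(2),"angle",np.arccos(nn[2]).round(2),"zmax",np.percentile(g[:,2],98).round(0),"x",np.percentile(g[:,0],[1,99]).round(0),"y",np.percentile(g[:,1],[1,99]).round(0))
ex,ey,en=lh_axes(); C=np.array([560,245,102.4]); 
P0=C-14.2*en-9.7*ex; print("pocket",P0,"capgrasp TCP",C-23.5*ex-3.2*en)
E
```

```text
jar [435. 163.  64.]
can [502.  14. 160.]
pinkA [654.  64.  39.]
pinkB [380. 361.  39.]
screwdr [322. 488.  24.]
sd tip [460. 488.   2.]
fuse [701. 269.  22.]
box [682. -23. 119.]
pulley [ 470. -276.   29.]
green [ 461. -137.   43.]
free [368. 265.  -1.]
free2 [346. 118.  -1.]
mod-ish [ 589. -298.   53.]
top rect ((564.3936157226562, -281.81414794921875), (142.8671875, 197.28805541992188), 86.2627182006836)
scene rect ((570.888427734375, -282.30548095703125), (152.47152709960938, 210.50718688964844), 85.2267837524414)
L 2415 c [ 597. -240.   91.] n [0.06 0.71 0.7 ] angle 0.8 zmax 112.0 x [531. 662.] y [-264. -215.]
R 951 c [ 588. -328.   95.] n [-0.07 -0.74  0.67] angle 0.83 zmax 115.0 x [523. 655.] y [-355. -305.]
pocket [558.78879818 244.52655409  85.25243927] capgrasp TCP [542.53525242 238.17321586  87.87871871]
```

```bash
cat >> h.py <<'E'
from scipy.spatial.transform import Rotation as Ro
ex,ey,en=lh_axes(); C=np.array([560,245,102.4]); P0=C-14.2*en-9.7*ex
Rpk=np.c_[ex,-ey,-en]           # tool axes for pocket work
def Rdown(yaw): y=np.radians(yaw); return np.c_[[np.cos(y),np.sin(y),0],[np.sin(y),-np.cos(y),0],[0,0,-1]]
def pk(x,y,z): return P0+x*ex+y*ey+z*en
def plan(wps,step=38,show=True):
    "wps: list of (pos, R or None). translation rows, then rotation rows, for each waypoint"
    s=arm.read_state(); p=s["position"]; R=Ro.from_quat(s["ee_rot"]).as_matrix()
    if show: print("t",round(s["clock"],2),"p",p.round(1),"z",R[:,2].round(3),"x",R[:,0].round(3),"F",s["contact_force"].round(1),"w",round(s["gripper_width"],1),"gf",round(float(np.max(s["grasp_force"])),1),"j",s["joints"].round(2))
    for q,Rt in wps:
        d=R.T@(np.array(q)-p); n=int(np.ceil(np.linalg.norm(d)/step))
        if n: print(f"  T {n} x",(d/n/10).round(3),"-> ",np.round(q,1))
        p=np.array(q,float)
        if Rt is not None:
            r=np.degrees(Ro.from_matrix(R.T@Rt).as_rotvec()); n=int(np.ceil(abs(r).max()/7)); 
            if n: print(f"  R {n} x",(r/n).round(2))
            R=Rt
E
python3 - <<'E'
from h import *
g=C-23.5*ex-3.2*en
plan([(g+90*en,Rpk),(g+30*en,None),(g,None)])
E
```

```text
t 0.8 p [171.4 601.  231.4] z [-0.  0. -1.] x [ 0.962 -0.274 -0.   ] F [ 0.4 -1.1  0.1] w 85.6 gf 0.0 j [ 1.55  0.38  0.01 -0.   -1.19 -0.26]
  T 14 x [3.005 1.96  0.468] ->  [500.6 221.8 165.8]
  R 6 x [ 1.62  4.82 -6.07]
  T 2 x [-0. -0.  3.] ->  [528.6 232.7 113.9]
  T 1 x [0. 0. 3.] ->  [542.5 238.2  87.9]
```

send_rows([
  {"x": 3, "y": 1.96, "z": 0.47, "gripper": -1},
  {"x": 3, "y": 1.96, "z": 0.47, "gripper": -1},
  {"x": 3, "y": 1.96, "z": 0.47, "gripper": -1},
  {"x": 3, "y": 1.96, "z": 0.47, "gripper": -1},
  {"x": 3, "y": 1.96, "z": 0.47, "gripper": -1},
])

```text
$.targets[0]: bad value
```

send_rows([
  {"x": 3, "y": 1.96, "z": 0.47, "gripper": -1},
  {"x": 3, "y": 1.96, "z": 0.47, "gripper": -1},
  {"x": 3, "y": 1.96, "z": 0.47, "gripper": -1},
  {"x": 3, "y": 1.96, "z": 0.47, "gripper": -1},
  {"x": 3, "y": 1.96, "z": 0.47, "gripper": -1},
])

```text
$.targets[0]: bad value
```

send_rows([
  {"x": 3, "y": 1.96, "z": 0.47, "gripper": -1},
  {"x": 3, "y": 1.96, "z": 0.47, "gripper": -1},
  {"x": 3, "y": 1.96, "z": 0.47, "gripper": -1},
  {"x": 3, "y": 1.96, "z": 0.47, "gripper": -1},
])

```text
$.targets[0]: bad value
```

send_rows([
  {"ax": 1.62, "ay": 4.82, "az": -6.07, "gripper": -1},
  {"ax": 1.62, "ay": 4.82, "az": -6.07, "gripper": -1},
  {"ax": 1.62, "ay": 4.82, "az": -6.07, "gripper": -1},
  {"ax": 1.62, "ay": 4.82, "az": -6.07, "gripper": -1},
  {"ax": 1.62, "ay": 4.82, "az": -6.07, "gripper": -1},
])

```text
$.targets[0]: bad value
```

send_rows([
  {"ax": 1.62, "ay": 4.82, "az": -6.07, "gripper": -1},
  {"gripper": -1},
  {"gripper": -1},
])

```text
$.targets[0]: bad value
```

```bash
python3 - <<'E'
from h import *
g=C-23.5*ex-3.2*en
plan([(g+30*en,Rpk),(g,None)])
E
```

```text
t 0.8 p [171.4 601.  231.4] z [-0.  0. -1.] x [ 0.962 -0.274 -0.   ] F [ 0.4 -1.1  0.1] w 85.6 gf 0.0 j [ 1.55  0.38  0.01 -0.   -1.19 -0.26]
  T 14 x [3.175 1.83  0.839] ->  [528.6 232.7 113.9]
  R 6 x [ 1.62  4.82 -6.07]
  T 1 x [0. 0. 3.] ->  [542.5 238.2  87.9]
```

send_rows([
  {"gripper": -1, "x": 3, "y": 1.96, "z": 0.47, "ax": 0, "ay": 0, "az": 0},
  {"gripper": -1, "x": 3, "y": 1.96, "z": 0.47, "ax": 0, "ay": 0, "az": 0},
  {"gripper": -1, "x": 3, "y": 1.96, "z": 0.47, "ax": 0, "ay": 0, "az": 0},
  {"gripper": -1, "x": 3, "y": 1.96, "z": 0.47, "ax": 0, "ay": 0, "az": 0},
  {"gripper": -1, "x": 3, "y": 1.96, "z": 0.47, "ax": 0, "ay": 0, "az": 0},
])

```text
clock: 1.22
position: [289.5, 464.3, 207.8]
ee_rot: [0.99, -0.138, 0.0, -0.0]
contact_force: [0.9, 0.2, 0.5]
gripper_width: 85.7
grasp_force: 0.0
```

send_rows([
  {"gripper": -1, "x": 3, "y": 1.96, "z": 0.47, "ax": 0, "ay": 0, "az": 0},
  {"gripper": -1, "x": 3, "y": 1.96, "z": 0.47, "ax": 0, "ay": 0, "az": 0},
  {"gripper": -1, "x": 3, "y": 1.96, "z": 0.47, "ax": 0, "ay": 0, "az": 0},
  {"gripper": -1, "x": 3, "y": 1.96, "z": 0.47, "ax": 0, "ay": 0, "az": 0},
  {"gripper": -1, "x": 3, "y": 1.96, "z": 0.47, "ax": 0, "ay": 0, "az": 0},
])

```text
clock: 1.63
position: [407.0, 328.9, 184.5]
ee_rot: [0.99, -0.138, 0.0, -0.0]
contact_force: [1.0, -0.1, 1.7]
gripper_width: 85.5
grasp_force: 0.0
```

send_rows([
  {"gripper": -1, "x": 3, "y": 1.96, "z": 0.47, "ax": 0, "ay": 0, "az": 0},
  {"gripper": -1, "x": 3, "y": 1.96, "z": 0.47, "ax": 0, "ay": 0, "az": 0},
  {"gripper": -1, "x": 3, "y": 1.96, "z": 0.47, "ax": 0, "ay": 0, "az": 0},
  {"gripper": -1, "x": 3, "y": 1.96, "z": 0.47, "ax": 0, "ay": 0, "az": 0},
])

```text
clock: 1.97
position: [501.0, 220.5, 165.6]
ee_rot: [0.99, -0.138, 0.0, -0.0]
contact_force: [0.4, 1.8, 0.1]
gripper_width: 85.4
grasp_force: 0.0
```

send_rows([
  {"gripper": -1, "x": 0, "y": 0, "z": 0, "ax": 1.62, "ay": 4.82, "az": -6.07},
  {"gripper": -1, "x": 0, "y": 0, "z": 0, "ax": 1.62, "ay": 4.82, "az": -6.07},
  {"gripper": -1, "x": 0, "y": 0, "z": 0, "ax": 1.62, "ay": 4.82, "az": -6.07},
  {"gripper": -1, "x": 0, "y": 0, "z": 0, "ax": 1.62, "ay": 4.82, "az": -6.07},
  {"gripper": -1, "x": 0, "y": 0, "z": 0, "ax": 1.62, "ay": 4.82, "az": -6.07},
])

```text
clock: 2.38
position: [500.2, 223.4, 166.6]
ee_rot: [0.975, 0.103, 0.195, -0.038]
contact_force: [2.5, -2.2, 1.1]
gripper_width: 85.4
grasp_force: 0.0
```

send_rows([
  {"gripper": -1, "x": 0, "y": 0, "z": 0, "ax": 1.62, "ay": 4.82, "az": -6.07},
  {"gripper": -1, "x": 0, "y": 0, "z": 0, "ax": 0, "ay": 0, "az": 0},
  {"gripper": -1, "x": 0, "y": 0, "z": 0, "ax": 0, "ay": 0, "az": 0},
  {"gripper": -1, "x": 0, "y": 0, "z": 0, "ax": 0, "ay": 0, "az": 0},
])

```text
clock: 2.72
position: [509.7, 217.7, 170.6]
ee_rot: [0.969, 0.114, 0.216, -0.035]
contact_force: [1.0, 0.6, 0.5]
gripper_width: 85.5
grasp_force: 0.0
```

```bash
python3 - <<'E'
from h import *
g=C-23.5*ex-3.2*en
plan([(g+40*en,Rpk),(g,None)],30)
E
```

```text
t 2.72 p [509.7 217.7 170.6] z [ 0.411  0.117 -0.904] x [0.88  0.206 0.427] F [1.  0.6 0.5] w 85.5 gf 0.0 j [ 0.73  0.14 -0.8   0.7  -0.29  0.43]
  T 2 x [-0.262 -0.432  2.541] ->  [523.9 230.9 122.5]
  R 2 x [ 1.33  2.32 -3.64]
  T 2 x [-0. -0.  2.] ->  [542.5 238.2  87.9]
```

```bash
cat >> h.py <<'E'
def Rb(b): return Rpk@Ro.from_euler("y",-b,degrees=True).as_matrix()
E
python3 - <<'E'
from h import *
g=C-26.5*ex+0.8*en
plan([(arm.read_state()["position"],Rb(20)),(g+50*en,None),(g,None)],30)
E
```

```text
t 2.72 p [509.7 217.7 170.6] z [ 0.411  0.117 -0.904] x [0.88  0.206 0.427] F [1.  0.6 0.5] w 85.5 gf 0.0 j [ 0.73  0.14 -0.8   0.7  -0.29  0.43]
  R 3 x [ 0.45 -5.11 -2.55]
  T 2 x [ 0.093 -0.357  1.916] ->  [515.  227.4 133.1]
  T 2 x [0.855 0.    2.349] ->  [538.3 236.5  89.8]
```

send_rows([
  {"gripper": -1, "x": 0, "y": 0, "z": 0, "ax": 0.45, "ay": -5.11, "az": -2.55},
  {"gripper": -1, "x": 0, "y": 0, "z": 0, "ax": 0.45, "ay": -5.11, "az": -2.55},
  {"gripper": -1, "x": 0, "y": 0, "z": 0, "ax": 0.45, "ay": -5.11, "az": -2.55},
  {"gripper": -1, "x": 0, "y": 0, "z": 0, "ax": 0, "ay": 0, "az": 0},
  {"gripper": -1, "x": 0, "y": 0, "z": 0, "ax": 0, "ay": 0, "az": 0},
])

```text
clock: 3.13
position: [519.0, 211.7, 173.7]
ee_rot: [0.978, 0.156, 0.137, -0.012]
contact_force: [-0.4, 0.1, -0.9]
gripper_width: 85.7
grasp_force: 0.0
```

```bash
python3 - <<'E'
from h import *
g=C-26.5*ex+0.8*en
plan([(arm.read_state()["position"],Rb(20)),(g+50*en,None),(g,None)],30)
E
```

```text
t 3.13 p [519.  211.7 173.7] z [ 0.264  0.067 -0.962] x [0.914 0.302 0.272] F [-0.4  0.1 -0.9] w 85.7 gf 0.0 j [ 0.74  0.21 -0.52  0.23 -0.61  0.98]
  R 1 x [ 1.78 -5.74 -3.03]
  T 2 x [-0.257 -0.803  2.013] ->  [515.  227.4 133.1]
  T 2 x [0.855 0.    2.349] ->  [538.3 236.5  89.8]
```

send_rows([
  {"gripper": -1, "x": 0, "y": 0, "z": 0, "ax": 1.78, "ay": -5.74, "az": -3.03},
  {"gripper": -1, "x": 0, "y": 0, "z": 0, "ax": 0, "ay": 0, "az": 0},
  {"gripper": -1, "x": 0, "y": 0, "z": 0, "ax": 0, "ay": 0, "az": 0},
])

```text
clock: 3.38
position: [518.4, 209.0, 172.8]
ee_rot: [0.979, 0.181, 0.091, -0.013]
contact_force: [-0.5, -0.1, 0.1]
gripper_width: 85.3
grasp_force: 0.0
```

```bash
python3 - <<'E'
from h import *
g=C-26.5*ex+0.8*en
plan([(arm.read_state()["position"],Rb(20)),(g+45*en,None),(g,None)],30)
E
```

```text
t 3.38 p [518.4 209.  172.8] z [ 0.173  0.059 -0.983] x [0.918 0.351 0.183] F [-0.5 -0.1  0.1] w 85.3 gf 0.0 j [ 0.71  0.24 -0.41  0.1  -0.75  1.16]
  R 1 x [ 0.49 -0.53 -0.41]
  T 2 x [-0.086 -0.919  2.217] ->  [517.3 228.3 128.8]
  T 2 x [0.77  0.    2.114] ->  [538.3 236.5  89.8]
```

send_rows([
  {"gripper": -1, "x": -0.08, "y": -0.92, "z": 2.22, "ax": 0.49, "ay": -0.53, "az": -0.41},
  {"gripper": -1, "x": -0.08, "y": -0.92, "z": 2.22, "ax": 0, "ay": 0, "az": 0},
  {"gripper": -1, "x": 0, "y": 0, "z": 0, "ax": 0, "ay": 0, "az": 0},
  {"gripper": -1, "x": 0, "y": 0, "z": 0, "ax": 0, "ay": 0, "az": 0},
])

```text
clock: 3.72
position: [515.5, 227.3, 127.7]
ee_rot: [0.979, 0.186, 0.083, -0.015]
contact_force: [-0.1, 0.1, 0.6]
gripper_width: 85.7
grasp_force: 0.0
```

```bash
python3 - <<'E'
from h import *
g=C-26.5*ex+0.8*en
plan([(arm.read_state()["position"],Rb(20)),(g,None)],25)
E
```

```text
t 3.72 p [515.5 227.3 127.7] z [ 0.158  0.061 -0.986] x [0.917 0.362 0.169] F [-0.1  0.1  0.6] w 85.7 gf 0.0 j [ 0.74  0.31 -0.45  0.1  -0.66  1.14]
  R 1 x [0.05 0.28 0.19]
  T 2 x [ 0.879 -0.014  2.077] ->  [538.3 236.5  89.8]
```

send_rows([
  {"gripper": -1, "x": 0.88, "y": 0, "z": 2.07, "ax": 0, "ay": 0, "az": 0},
  {"gripper": -1, "x": 0.88, "y": 0, "z": 2.07, "ax": 0, "ay": 0, "az": 0},
  {"gripper": -1, "x": 0, "y": 0, "z": 0, "ax": 0, "ay": 0, "az": 0},
])

```text
clock: 3.97
position: [539.6, 236.7, 89.3]
ee_rot: [0.979, 0.186, 0.084, -0.015]
contact_force: [-0.1, 0.2, -0.2]
gripper_width: 85.3
grasp_force: 0.0
```

send_rows([
  {"gripper": 1, "x": 0, "y": 0, "z": 0, "ax": 0, "ay": 0, "az": 0},
  {"gripper": 1, "x": 0, "y": 0, "z": 0, "ax": 0, "ay": 0, "az": 0},
  {"gripper": 1, "x": 0, "y": 0, "z": 0, "ax": 0, "ay": 0, "az": 0},
  {"gripper": 1, "x": 0, "y": 0, "z": 0, "ax": 0, "ay": 0, "az": 0},
  {"gripper": 1, "x": 0, "y": 0, "z": 0, "ax": 0, "ay": 0, "az": 0},
])

```text
clock: 4.38
position: [539.6, 237.2, 93.3]
ee_rot: [0.979, 0.186, 0.085, -0.017]
contact_force: [-3.6, -0.2, 5.0]
gripper_width: 47.6
grasp_force: 60.9
```

```bash
python3 - <<'E'
from h import *
g=C-26.5*ex+0.8*en
plan([(g,None)],25)
E
```

```text
t 4.38 p [539.6 237.2  93.3] z [ 0.161  0.064 -0.985] x [0.916 0.362 0.174] F [-3.6 -0.2  5. ] w 47.6 gf 60.9 j [ 0.72  0.39 -0.43  0.1  -0.59  1.15]
  T 1 x [-0.206  0.017  0.315] ->  [538.3 236.5  89.8]
```

send_rows([
  {"gripper": 1, "x": -0.34, "y": 0, "z": -0.94, "ax": 0, "ay": 0, "az": 0},
  {"gripper": 1, "x": -0.51, "y": 0, "z": -1.41, "ax": 0, "ay": 0, "az": 0},
  {"gripper": 1, "x": -0.68, "y": 0, "z": -1.88, "ax": 0, "ay": 0, "az": 0},
  {"gripper": 1, "x": -0.68, "y": 0, "z": -1.88, "ax": 0, "ay": 0, "az": 0},
  {"gripper": 1, "x": 0, "y": 0, "z": 0, "ax": 0, "ay": 0, "az": 0},
])

```text
clock: 4.8
position: [509.6, 225.8, 152.2]
ee_rot: [0.978, 0.186, 0.088, -0.018]
contact_force: [-0.1, 0.5, 0.1]
gripper_width: 47.7
grasp_force: 61.7
```

```bash
python3 - <<'E'
from h import *
p=np.array([539.6,237.2,93.3]); R=Ro.from_quat([0.979,0.186,0.085,-0.017]).as_matrix()
d=R.T@(C-24*ex-14.2*en-p); Rt=Rb(20)@Ro.from_euler("y",-30,degrees=True).as_matrix()
print("d",d,Rt.round(2)); np.save("capd.npy",d)
q=np.array([350,270,1.])-Rt@d
plan([(q+[0,0,80],Rt),(q+[0,0,5],None)])
im,_=take("scene","s1"); c=im[210:390,240:420,::-1]; cv2.imwrite("pics/cap1.png",cv2.resize(c,(540,540),interpolation=2))
E
```

```text
d [ 5.40818205  0.21213486 16.37695544] [[ 0.88  0.36 -0.32]
 [ 0.34 -0.93 -0.12]
 [-0.34  0.   -0.94]]
t 4.8 p [509.6 225.8 152.2] z [ 0.165  0.068 -0.984] x [0.915 0.362 0.178] F [-0.1  0.5  0.1] w 47.7 gf 61.7 j [ 0.74  0.26 -0.44  0.09 -0.7   1.14]
  T 5 x [-2.783 -1.998  0.598] ->  [350.4 270.4  98.2]
  R 5 x [-0.03 -6.05  0.05]
  T 2 x [1.283 0.    3.524] ->  [350.4 270.4  23.2]
```

View pics/cap1.png

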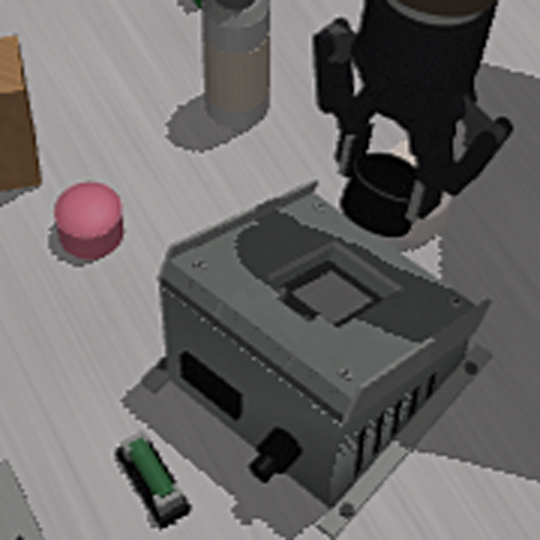

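send_rows([
  {"gripper": 1, "x": -2.78, "y": -2.0, "z": 0.6, "ax": 0, "ay": 0, "az": 0},
  {"gripper": 1, "x": -2.78, "y": -2.0, "z": 0.6, "ax": 0, "ay": 0, "az": 0},
  {"gripper": 1, "x": -2.78, "y": -2.0, "z": 0.6, "ax": 0, "ay": 0, "az": 0},
  {"gripper": 1, "x": -2.78, "y": -2.0, "z": 0.6, "ax": 0, "ay": 0, "az": 0},
  {"gripper": 1, "x": -2.78, "y": -2.0, "z": 0.6, "ax": 0, "ay": 0, "az": 0},
])

```text
clock: 5.27
position: [348.7, 270.0, 93.6]
ee_rot: [0.979, 0.186, 0.084, -0.017]
contact_force: [0.8, 0.9, -0.2]
gripper_width: 47.4
grasp_force: 61.8
```

send_rows([
  {"gripper": 1, "x": 0, "y": 0, "z": 0, "ax": 0, "ay": -6.05, "az": 0},
  {"gripper": 1, "x": 0, "y": 0, "z": 0, "ax": 0, "ay": -6.05, "az": 0},
  {"gripper": 1, "x": 0, "y": 0, "z": 0, "ax": 0, "ay": -6.05, "az": 0},
  {"gripper": 1, "x": 0, "y": 0, "z": 0, "ax": 0, "ay": -6.05, "az": 0},
  {"gripper": 1, "x": 0, "y": 0, "z": 0, "ax": 0, "ay": -6.05, "az": 0},
])

```text
clock: 5.68
position: [351.1, 270.3, 94.7]
ee_rot: [0.968, 0.184, -0.17, 0.032]
contact_force: [-0.4, 0.5, -0.8]
gripper_width: 47.2
grasp_force: 61.8
```

send_rows([
  {"gripper": 1, "x": 0, "y": 0, "z": 0, "ax": 0, "ay": 0, "az": 0},
  {"gripper": 1, "x": 0, "y": 0, "z": 0, "ax": 0, "ay": 0, "az": 0},
])

```text
clock: 5.85
position: [351.6, 269.4, 92.8]
ee_rot: [0.968, 0.182, -0.168, 0.033]
contact_force: [-0.5, -1.0, -0.4]
gripper_width: 47.4
grasp_force: 61.9
```

```bash
python3 - <<'E'
from h import *
d=np.load("capd.npy");Rt=Rb(20)@Ro.from_euler("y",-30,degrees=True).as_matrix()
q=np.array([350,270,0.])-Rt@d
plan([(q+[0,0,60],Rt),(q+[0,0,8],None)])
im,D=take("top","s2");W=cloud("top",D); 
im,D=take("scene","s2b"); u=proj("scene",[[350,270,70]])[0].astype(int); print(u)
c=im[u[1]-70:u[1]+70,u[0]-70:u[0]+70,::-1]; cv2.imwrite("pics/cap2.png",cv2.resize(c,(420,420),interpolation=2))
E
```

```text
t 5.85 p [351.6 269.4  92.8] z [-0.314 -0.126 -0.941] x [ 0.877  0.342 -0.338] F [-0.5 -1.  -0.4] w 47.4 gf 61.9 j [ 0.9   0.41 -0.33 -0.19 -1.14  1.15]
  T 1 x [ 0.452 -0.141  1.487] ->  [350.4 270.4  77.2]
  R 1 x [ 0.16 -0.23 -0.04]
  T 2 x [0.889 0.    2.443] ->  [350.4 270.4  25.2]
[440 282]
```

View pics/cap2.png

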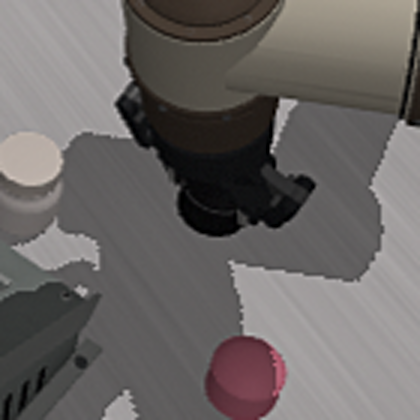

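send_rows([
  {"gripper": 1, "x": 1.13, "y": 0, "z": 3.15, "ax": 0, "ay": 0, "az": 0},
  {"gripper": 1, "x": 1.13, "y": 0, "z": 3.15, "ax": 0, "ay": 0, "az": 0},
  {"gripper": 1, "x": 0, "y": 0, "z": 0, "ax": 0, "ay": 0, "az": 0},
  {"gripper": 1, "x": 0, "y": 0, "z": 0, "ax": 0, "ay": 0, "az": 0},
])

```text
clock: 6.28
position: [349.7, 268.0, 27.1]
ee_rot: [0.968, 0.184, -0.169, 0.034]
contact_force: [-0.2, 0.4, 0.4]
gripper_width: 47.6
grasp_force: 62.0
```

send_rows([
  {"gripper": 1, "x": 0.1, "y": 0, "z": 0.28, "ax": 0, "ay": 0, "az": 0},
  {"gripper": 1, "x": 0.07, "y": 0, "z": 0.19, "ax": 0, "ay": 0, "az": 0},
  {"gripper": 1, "x": 0, "y": 0, "z": 0, "ax": 0, "ay": 0, "az": 0},
])

```text
clock: 6.53
position: [351.4, 269.8, 23.5]
ee_rot: [0.968, 0.184, -0.167, 0.032]
contact_force: [-0.2, -0.8, 0.4]
gripper_width: 47.5
grasp_force: 62.0
```

send_rows([
  {"gripper": 1, "x": 0.07, "y": 0, "z": 0.19, "ax": 0, "ay": 0, "az": 0},
  {"gripper": 1, "x": 0, "y": 0, "z": 0, "ax": 0, "ay": 0, "az": 0},
])

```text
clock: 6.7
position: [351.2, 269.5, 20.7]
ee_rot: [0.968, 0.183, -0.168, 0.032]
contact_force: [0.4, 0.4, -0.5]
gripper_width: 47.4
grasp_force: 62.0
```

send_rows([
  {"gripper": 1, "x": 0.07, "y": 0, "z": 0.19, "ax": 0, "ay": 0, "az": 0},
  {"gripper": 1, "x": 0, "y": 0, "z": 0, "ax": 0, "ay": 0, "az": 0},
])

```text
clock: 6.87
position: [351.0, 269.2, 18.1]
ee_rot: [0.968, 0.183, -0.168, 0.033]
contact_force: [0.5, 0.9, -0.2]
gripper_width: 47.8
grasp_force: 62.0
```

send_rows([
  {"gripper": 1, "x": 0.05, "y": 0, "z": 0.14, "ax": 0, "ay": 0, "az": 0},
  {"gripper": 1, "x": 0, "y": 0, "z": 0, "ax": 0, "ay": 0, "az": 0},
])

```text
clock: 7.03
position: [351.2, 269.3, 16.7]
ee_rot: [0.968, 0.183, -0.168, 0.033]
contact_force: [-0.8, 0.2, 0.4]
gripper_width: 47.5
grasp_force: 62.1
```

send_rows([
  {"gripper": 1, "x": 0.04, "y": 0, "z": 0.1, "ax": 0, "ay": 0, "az": 0},
  {"gripper": 1, "x": 0, "y": 0, "z": 0, "ax": 0, "ay": 0, "az": 0},
])

```text
clock: 7.2
position: [351.3, 269.3, 16.6]
ee_rot: [0.968, 0.184, -0.168, 0.033]
contact_force: [0.3, -0.4, 7.1]
gripper_width: 47.0
grasp_force: 62.7
```

send_rows([
  {"gripper": 1, "x": 0.04, "y": 0, "z": 0.1, "ax": 0, "ay": 0, "az": 0},
  {"gripper": 1, "x": 0, "y": 0, "z": 0, "ax": 0, "ay": 0, "az": 0},
])

```text
clock: 7.37
position: [351.3, 269.3, 16.5]
ee_rot: [0.968, 0.184, -0.168, 0.033]
contact_force: [-1.1, -0.8, 14.0]
gripper_width: 47.4
grasp_force: 63.3
```

send_rows([
  {"gripper": 1, "x": 0.04, "y": 0, "z": 0.1, "ax": 0, "ay": 0, "az": 0},
  {"gripper": 1, "x": 0, "y": 0, "z": 0, "ax": 0, "ay": 0, "az": 0},
])

```text
clock: 7.53
position: [351.3, 269.3, 16.5]
ee_rot: [0.968, 0.184, -0.169, 0.033]
contact_force: [-2.2, -1.1, 20.2]
gripper_width: 47.1
grasp_force: 64.0
```

send_rows([
  {"gripper": 1, "x": -0.06, "y": 0, "z": -0.18, "ax": 0, "ay": 0, "az": 0},
  {"gripper": -1, "x": 0, "y": 0, "z": 0, "ax": 0, "ay": 0, "az": 0},
  {"gripper": -1, "x": 0, "y": 0, "z": 0, "ax": 0, "ay": 0, "az": 0},
  {"gripper": -1, "x": 0, "y": 0, "z": 0, "ax": 0, "ay": 0, "az": 0},
  {"gripper": -1, "x": 0, "y": 0, "z": 0, "ax": 0, "ay": 0, "az": 0},
])

```text
clock: 7.95
position: [351.0, 269.1, 14.9]
ee_rot: [0.968, 0.183, -0.168, 0.033]
contact_force: [-0.6, 0.5, 0.1]
gripper_width: 85.7
grasp_force: 0.0
```

send_rows([
  {"gripper": -1, "x": -0.5, "y": 0, "z": -1.41, "ax": 0, "ay": 0, "az": 0},
  {"gripper": -1, "x": -1.2, "y": 0, "z": -3.3, "ax": 0, "ay": 0, "az": 0},
  {"gripper": -1, "x": -1.35, "y": 0, "z": -3.76, "ax": 0, "ay": 0, "az": 0},
  {"gripper": -1, "x": -1.35, "y": 0, "z": -3.76, "ax": 0, "ay": 0, "az": 0},
  {"gripper": -1, "x": -1.35, "y": 0, "z": -3.76, "ax": 0, "ay": 0, "az": 0},
])

```text
clock: 8.37
position: [350.5, 269.1, 186.7]
ee_rot: [0.968, 0.183, -0.169, 0.033]
contact_force: [0.7, 1.0, -1.5]
gripper_width: 85.4
grasp_force: 0.0
```

send_rows([
  {"gripper": 1, "x": -1.35, "y": 0, "z": -3.76, "ax": 0, "ay": 0, "az": 0},
  {"gripper": 1, "x": 0, "y": 0, "z": 0, "ax": 0, "ay": 0, "az": 0},
])

```text
clock: 8.53
position: [354.1, 271.9, 232.5]
ee_rot: [0.969, 0.185, -0.161, 0.029]
contact_force: [0.6, 0.5, -0.2]
gripper_width: 63.9
grasp_force: 0.0
```

```bash
python3 - <<'E'
from h import *
im,D=take("scene","s3");W=cloud("scene",D)
print([(r["rect"],round(r["score"],2)) for r in arm.boxes_of("scene","lens_cap")])
u=proj("scene",[[351,269,20]])[0].astype(int)
w=W[u[1]-40:u[1]+40,u[0]-40:u[0]+40].reshape(-1,3); w=w[(np.hypot(w[:,0]-351,w[:,1]-269)<45)]
q=w[w[:,2]>10]; print(u,len(q),np.nanpercentile(q,[2,50,98],0).round(0))
print(im[u[1]-3:u[1]+3,u[0]-3:u[0]+3].mean((0,1)))
cc=np.array([592.5,-284,92]);
plan([([400,150,250],Rdown(-95)),([500,-100,250],None),([592.5,-284,175],None)])
E
```

```text
[([421.2, 286.2, 29.7, 24.8], 0.96), ([438.3, 324.8, 26.7, 32.6], 0.85), ([255.5, 275.1, 27.0, 20.4], 0.74)]
[435 295] 470 [[333. 249.  12.]
 [359. 276.  35.]
 [377. 294.  41.]]
[ 9.72222222  8.97222222 10.38888889]
t 8.63 p [351.1 270.1 226.4] z [-0.311 -0.122 -0.943] x [ 0.877  0.345 -0.334] F [-0.2 -0.  -0.8] w 49.2 gf 0.0 j [ 0.9   0.26 -0.17 -0.17 -1.44  1.09]
  T 4 x [-0.161  3.242 -0.57 ] ->  [400 150 250]
  R 17 x [1.16 0.72 6.77]
  T 8 x [ 3.004 -1.518  0.   ] ->  [ 500 -100  250]
  T 6 x [ 2.921 -1.803  1.25 ] ->  [ 592.5 -284.   175. ]
```

```bash
python3 - <<'E'
from h import *
plan([([592.5,-284,240],Rdown(-95)),([592.5,-284,180],None)])
E
```

```text
t 8.63 p [351.1 270.1 226.4] z [-0.311 -0.122 -0.943] x [ 0.877  0.345 -0.334] F [-0.2 -0.  -0.8] w 49.2 gf 0.0 j [ 0.9   0.26 -0.17 -0.17 -1.44  1.09]
  T 16 x [ 0.1    3.775 -0.128] ->  [ 592.5 -284.   240. ]
  R 17 x [1.16 0.72 6.77]
  T 2 x [0. 0. 3.] ->  [ 592.5 -284.   180. ]
```

send_rows([
  {"gripper": 1, "x": 0.1, "y": 3.775, "z": -0.13, "ax": 0, "ay": 0, "az": 0},
  {"gripper": 1, "x": 0.1, "y": 3.775, "z": -0.13, "ax": 0, "ay": 0, "az": 0},
  {"gripper": 1, "x": 0.1, "y": 3.775, "z": -0.13, "ax": 0, "ay": 0, "az": 0},
  {"gripper": 1, "x": 0.1, "y": 3.775, "z": -0.13, "ax": 0, "ay": 0, "az": 0},
  {"gripper": 1, "x": 0.1, "y": 3.775, "z": -0.13, "ax": 0, "ay": 0, "az": 0},
])

```text
clock: 9.05
position: [425.8, 94.5, 228.2]
ee_rot: [0.968, 0.183, -0.17, 0.033]
contact_force: [-0.3, 0.6, -0.2]
gripper_width: 0.0
grasp_force: 0.0
```

send_rows([
  {"gripper": 1, "x": 0.1, "y": 3.775, "z": -0.13, "ax": 0, "ay": 0, "az": 0},
  {"gripper": 1, "x": 0.1, "y": 3.775, "z": -0.13, "ax": 0, "ay": 0, "az": 0},
  {"gripper": 1, "x": 0.1, "y": 3.775, "z": -0.13, "ax": 0, "ay": 0, "az": 0},
  {"gripper": 1, "x": 0.1, "y": 3.775, "z": -0.13, "ax": 0, "ay": 0, "az": 0},
  {"gripper": 1, "x": 0.1, "y": 3.775, "z": -0.13, "ax": 0, "ay": 0, "az": 0},
])

```text
clock: 9.47
position: [501.3, -78.5, 232.6]
ee_rot: [0.968, 0.183, -0.17, 0.033]
contact_force: [1.3, 1.5, 1.1]
gripper_width: 0.0
grasp_force: 0.0
```

send_rows([
  {"gripper": 1, "x": 0.1, "y": 3.775, "z": -0.13, "ax": 0, "ay": 0, "az": 0},
  {"gripper": 1, "x": 0.1, "y": 3.775, "z": -0.13, "ax": 0, "ay": 0, "az": 0},
  {"gripper": 1, "x": 0.1, "y": 3.775, "z": -0.13, "ax": 0, "ay": 0, "az": 0},
  {"gripper": 1, "x": 0.1, "y": 3.775, "z": -0.13, "ax": 0, "ay": 0, "az": 0},
  {"gripper": 1, "x": 0.1, "y": 3.775, "z": -0.13, "ax": 0, "ay": 0, "az": 0},
])

```text
clock: 9.88
position: [576.9, -251.4, 236.7]
ee_rot: [0.968, 0.183, -0.17, 0.032]
contact_force: [1.0, 0.3, -0.5]
gripper_width: 0.1
grasp_force: 0.0
```

send_rows([
  {"gripper": 1, "x": 0.1, "y": 3.775, "z": -0.13, "ax": 0, "ay": 0, "az": 0},
  {"gripper": 1, "x": 0, "y": 0, "z": 0, "ax": 1.16, "ay": 0.72, "az": 6.77},
  {"gripper": 1, "x": 0, "y": 0, "z": 0, "ax": 1.16, "ay": 0.72, "az": 6.77},
  {"gripper": 1, "x": 0, "y": 0, "z": 0, "ax": 1.16, "ay": 0.72, "az": 6.77},
])

```text
clock: 10.22
position: [591.7, -285.0, 236.5]
ee_rot: [0.988, 0.002, -0.15, 0.028]
contact_force: [0.4, 0.1, 0.5]
gripper_width: 0.1
grasp_force: 0.0
```

send_rows([
  {"gripper": 1, "x": 0, "y": 0, "z": 0, "ax": 1.16, "ay": 0.72, "az": 6.77},
  {"gripper": 1, "x": 0, "y": 0, "z": 0, "ax": 1.16, "ay": 0.72, "az": 6.77},
  {"gripper": 1, "x": 0, "y": 0, "z": 0, "ax": 1.16, "ay": 0.72, "az": 6.77},
  {"gripper": 1, "x": 0, "y": 0, "z": 0, "ax": 1.16, "ay": 0.72, "az": 6.77},
  {"gripper": 1, "x": 0, "y": 0, "z": 0, "ax": 1.16, "ay": 0.72, "az": 6.77},
])

```text
clock: 10.63
position: [591.8, -284.2, 237.3]
ee_rot: [0.951, -0.292, -0.104, 0.021]
contact_force: [-0.7, -0.5, 0.2]
gripper_width: 0.0
grasp_force: 0.0
```

send_rows([
  {"gripper": 1, "x": 0, "y": 0, "z": 0, "ax": 1.16, "ay": 0.72, "az": 6.77},
  {"gripper": 1, "x": 0, "y": 0, "z": 0, "ax": 1.16, "ay": 0.72, "az": 6.77},
  {"gripper": 1, "x": 0, "y": 0, "z": 0, "ax": 1.16, "ay": 0.72, "az": 6.77},
  {"gripper": 1, "x": 0, "y": 0, "z": 0, "ax": 1.16, "ay": 0.72, "az": 6.77},
  {"gripper": 1, "x": 0, "y": 0, "z": 0, "ax": 1.16, "ay": 0.72, "az": 6.77},
])

```text
clock: 11.05
position: [591.7, -284.2, 237.4]
ee_rot: [0.827, -0.56, -0.049, 0.012]
contact_force: [-0.7, -0.2, -0.1]
gripper_width: -0.0
grasp_force: 0.0
```

send_rows([
  {"gripper": 1, "x": 0, "y": 0, "z": 0, "ax": 1.16, "ay": 0.72, "az": 6.77},
  {"gripper": 1, "x": 0, "y": 0, "z": 0, "ax": 1.16, "ay": 0.72, "az": 6.77},
  {"gripper": 1, "x": 0, "y": 0, "z": 0, "ax": 1.16, "ay": 0.72, "az": 6.77},
  {"gripper": 1, "x": 0, "y": 0, "z": 0, "ax": 1.16, "ay": 0.72, "az": 6.77},
  {"gripper": 1, "x": 0, "y": 0, "z": 0, "ax": 0, "ay": 0, "az": 0},
])

```text
clock: 11.47
position: [591.0, -283.8, 238.0]
ee_rot: [-0.675, 0.737, 0.002, -0.004]
contact_force: [-0.2, -0.3, -1.2]
gripper_width: 0.2
grasp_force: 0.0
```

```bash
python3 - <<'E'
from h import *
plan([([592.5,-284,180],Rdown(-95)),([592.5,-284,91],None)],30)
E
```

```text
t 11.47 p [ 591.  -283.8  238. ] z [-0.008 -0.002 -1.   ] x [-0.088 -0.996  0.003] F [-0.2 -0.3 -1.2] w 0.2 gf 0.0 j [-0.2   0.44  0.1   0.   -1.25  0.11]
  T 2 x [-0.005 -0.099  2.898] ->  [ 592.5 -284.   180. ]
  R 1 x [ 0.44 -0.17 -0.03]
  T 3 x [0.    0.    2.967] ->  [ 592.5 -284.    91. ]
```

send_rows([
  {"gripper": 1, "x": 0, "y": 0, "z": 3.67, "ax": 0, "ay": 0, "az": 0},
  {"gripper": 1, "x": 0, "y": 0, "z": 3.67, "ax": 0, "ay": 0, "az": 0},
  {"gripper": 1, "x": 0, "y": 0, "z": 3.67, "ax": 0, "ay": 0, "az": 0},
  {"gripper": 1, "x": 0, "y": 0, "z": 3.67, "ax": 0, "ay": 0, "az": 0},
  {"gripper": 1, "x": 0, "y": 0, "z": 0, "ax": 0, "ay": 0, "az": 0},
])

```text
clock: 11.88
position: [585.6, -282.8, 83.3]
ee_rot: [-0.676, 0.737, 0.009, -0.007]
contact_force: [-2.5, 0.7, -1.4]
gripper_width: 0.3
grasp_force: 0.0
```

send_rows([
  {"gripper": 1, "x": -2.25, "y": 0, "z": 0, "ax": 0, "ay": 0, "az": 0},
  {"gripper": 1, "x": -2.25, "y": 0, "z": 0, "ax": 0, "ay": 0, "az": 0},
  {"gripper": 1, "x": -2.25, "y": 0, "z": 0, "ax": 0, "ay": 0, "az": 0},
  {"gripper": 1, "x": -2.25, "y": 0, "z": 0, "ax": 0, "ay": 0, "az": 0},
  {"gripper": 1, "x": 0, "y": 0, "z": 0, "ax": 0, "ay": 0, "az": 0},
])

```text
clock: 12.3
position: [600.6, -192.6, 94.6]
ee_rot: [-0.678, 0.735, -0.0, -0.002]
contact_force: [-1.2, -0.5, -0.4]
gripper_width: -0.2
grasp_force: 0.0
```

send_rows([
  {"gripper": 1, "x": 3, "y": 0, "z": 0, "ax": 0, "ay": 0, "az": 0},
  {"gripper": 1, "x": 3, "y": 0, "z": 0, "ax": 0, "ay": 0, "az": 0},
  {"gripper": 1, "x": 3, "y": 0, "z": 0, "ax": 0, "ay": 0, "az": 0},
  {"gripper": 1, "x": 2.25, "y": 0, "z": 0, "ax": 0, "ay": 0, "az": 0},
  {"gripper": 1, "x": 2.25, "y": 0, "z": 0, "ax": 0, "ay": 0, "az": 0},
])

```text
clock: 12.72
position: [588.4, -331.6, 95.3]
ee_rot: [-0.677, 0.736, -0.001, -0.002]
contact_force: [-0.1, 0.8, 1.7]
gripper_width: 0.1
grasp_force: 0.6
```

send_rows([
  {"gripper": 1, "x": 2.25, "y": 0, "z": 0, "ax": 0, "ay": 0, "az": 0},
  {"gripper": 1, "x": 2.25, "y": 0, "z": 0, "ax": 0, "ay": 0, "az": 0},
  {"gripper": 1, "x": 0, "y": 0, "z": 0, "ax": 0, "ay": 0, "az": 0},
])

```text
clock: 12.97
position: [583.6, -378.8, 94.6]
ee_rot: [-0.675, 0.737, -0.001, -0.003]
contact_force: [0.4, 0.0, 0.3]
gripper_width: 0.3
grasp_force: 0.0
```

send_rows([
  {"gripper": 1, "x": -3, "y": 0, "z": 0, "ax": 0, "ay": 0, "az": 0},
  {"gripper": 1, "x": -3, "y": 0, "z": 0, "ax": 0, "ay": 0, "az": 0},
  {"gripper": -1, "x": -3, "y": 0, "z": -4, "ax": 0, "ay": 0, "az": 0},
  {"gripper": -1, "x": 0, "y": 0, "z": -4, "ax": 0, "ay": 0, "az": 0},
  {"gripper": -1, "x": 0, "y": 0, "z": -4, "ax": 0, "ay": 0, "az": 0},
])

```text
clock: 13.38
position: [591.7, -287.8, 208.6]
ee_rot: [-0.678, 0.735, 0.001, -0.003]
contact_force: [1.1, -0.2, 0.6]
gripper_width: 35.4
grasp_force: 0.0
```

send_rows([
  {"gripper": -1, "x": -4, "y": 0, "z": -4, "ax": 0, "ay": 0, "az": 0},
  {"gripper": -1, "x": -4, "y": 0, "z": 0, "ax": 0, "ay": 0, "az": 0},
  {"gripper": -1, "x": -4, "y": 0, "z": 0, "ax": 0, "ay": 0, "az": 0},
  {"gripper": -1, "x": -4, "y": 0, "z": 0, "ax": 0, "ay": 0, "az": 0},
  {"gripper": -1, "x": 0, "y": 0, "z": 0, "ax": 0, "ay": 0, "az": 0},
])

```text
clock: 13.8
position: [605.4, -134.8, 237.4]
ee_rot: [-0.679, 0.734, -0.0, -0.002]
contact_force: [-0.3, -1.5, -0.6]
gripper_width: 85.2
grasp_force: 0.0
```

```bash
python3 - <<'E'
from h import *
plan([])
for n,s in(("top",(170,290,425,535)),("scene",(110,250,170,300))):
    im,D=take(n,n+"4"); a,b,c,d=s
    print(n,[(t,[(r["rect"],round(r["score"],2)) for r in arm.boxes_of(n,t)][:2]) for t in("module","tongue_end")])
A=np.load("top4.npz")["im"][170:290,425:535,::-1];B=np.load("scene4.npz")["im"][115:235,185:295,::-1]
cv2.imwrite("pics/ct4.png",np.hstack([cv2.resize(A,(400,436),interpolation=2),cv2.resize(B,(400,436),interpolation=2)]))
E
```

```text
t 13.8 p [ 605.4 -134.8  237.4] z [-0.002 -0.002 -1.   ] x [-0.078 -0.997  0.003] F [-0.3 -1.5 -0.6] w 85.2 gf 0.0 j [ 0.04  0.37  0.01  0.   -1.2  -0.12]
top [('module', [([462.2, 208.6, 30.9, 45.0], 0.57)]), ('tongue_end', [([463.6, 210.8, 27.5, 40.2], 0.69)])]
scene [('module', [([220.8, 158.7, 33.6, 29.5], 0.97), ([291.3, 175.9, 31.5, 33.7], 0.96)]), ('tongue_end', [([220.8, 153.8, 36.3, 33.4], 0.74), ([294.3, 178.6, 28.9, 31.9], 0.65)])]
```

View pics/ct4.png

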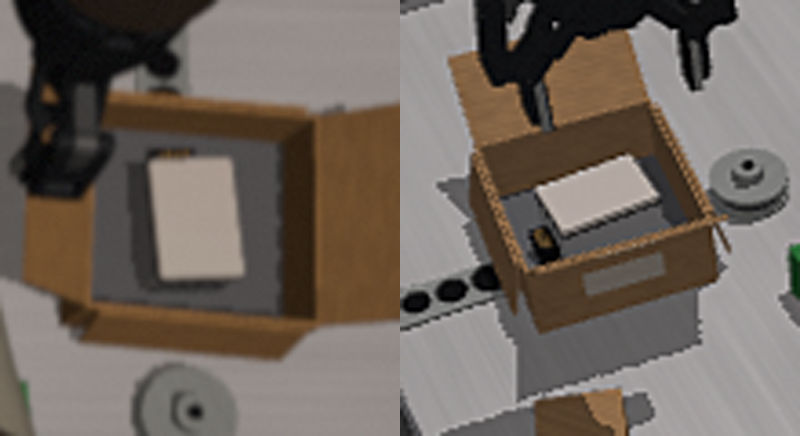

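```bash
python3 - <<'E'
from h import *
for n,s in(("top",(200,262,455,505)),("scene",(145,195,210,265))):
    f=np.load(n+"4.npz"); im=f["im"].astype(int); a,b,c,d=s; sub=im[a:b,c:d]
    m=((sub.min(2)>140)&(sub.max(2)-sub.min(2)<45)).astype(np.uint8); k,l,st,_=cv2.connectedComponentsWithStats(m)
    i=1+np.argmax(st[1:,4]); print(n,st[i]+[c,a,0,0,0])
    W=cloud(n,f["d"])[a:b,c:d]; print("z white",np.nanmedian(W[l==i][:,2]))
    # upsampled contour, to plane z=54
    g=cv2.resize((l==i).astype(np.float32),None,fx=8,fy=8,interpolation=cv2.INTER_CUBIC)>.5
    cn=max(cv2.findContours(g.astype(np.uint8),0,2)[0],key=cv2.contourArea)[:,0].astype(float)
    uv=(cn+.5)/8-.5+[c,a]
    M=arm.camera_model(n);T=M["cam_to_world"]; r=np.c_[(uv[:,0]-M["cx"])/M["fx"],(uv[:,1]-M["cy"])/M["fy"],np.ones(len(uv))]@T[:3,:3].T
    p=T[:3,3]+r*((54-T[2,3])/r[:,2])[:,None]; R=cv2.minAreaRect(p[:,:2].astype(np.float32)); print(R)
E
```

```text
top [467 215  24  30 611]
z white 53.23772694572432
((590.2857055664062, -282.71978759765625), (70.58484649658203, 48.090057373046875), 1.3637875318527222)
scene [223 158  33  20 371]
z white 53.97805121524402
((591.41455078125, -282.4228820800781), (75.95671081542969, 53.38507843017578), 1.4453259706497192)
```

```bash
cat >> h.py <<'E'
Mo=np.array([590.9,-282.6,10.]); Rm=Rdown(1.4)
Rg=Rm@Ro.from_euler("y",-20,degrees=True).as_matrix()
G=Mo+Rm@np.array([-3,0,-22.])
E
python3 - <<'E'
from h import *
s=arm.read_state()["position"]
plan([(s,Rg),(G+[0,0,110],None)])
E
```

```text
t 14.1 p [ 604.6 -141.6  236.1] z [-0.004 -0.004 -1.   ] x [-0.087 -0.996  0.004] F [-0.6 -0.1  0.7] w 85.2 gf 0.0 j [ 0.03  0.38  0.01  0.   -1.2  -0.12]
  R 14 x [-1.18 -1.07 -6.81]
  T 5 x [0.264 2.813 1.907] ->  [ 587.9 -282.7  142. ]
```

send_rows([
  {"gripper": -0.7, "x": 0, "y": 0, "z": 0, "ax": -1.18, "ay": -1.07, "az": -6.81},
  {"gripper": -0.7, "x": 0, "y": 0, "z": 0, "ax": -1.18, "ay": -1.07, "az": -6.81},
  {"gripper": -0.7, "x": 0, "y": 0, "z": 0, "ax": -1.18, "ay": -1.07, "az": -6.81},
  {"gripper": -0.7, "x": 0, "y": 0, "z": 0, "ax": -1.18, "ay": -1.07, "az": -6.81},
  {"gripper": -0.7, "x": 0, "y": 0, "z": 0, "ax": -1.18, "ay": -1.07, "az": -6.81},
])

```text
clock: 14.52
position: [604.5, -142.2, 236.0]
ee_rot: [0.861, -0.503, -0.07, 0.003]
contact_force: [-0.4, 0.4, 0.8]
gripper_width: 72.4
grasp_force: 0.0
```

send_rows([
  {"gripper": -0.7, "x": 0, "y": 0, "z": 0, "ax": -1.18, "ay": -1.07, "az": -6.81},
  {"gripper": -0.7, "x": 0, "y": 0, "z": 0, "ax": -1.18, "ay": -1.07, "az": -6.81},
  {"gripper": -0.7, "x": 0, "y": 0, "z": 0, "ax": -1.18, "ay": -1.07, "az": -6.81},
  {"gripper": -0.7, "x": 0, "y": 0, "z": 0, "ax": -1.18, "ay": -1.07, "az": -6.81},
  {"gripper": -0.7, "x": 0, "y": 0, "z": 0, "ax": -1.18, "ay": -1.07, "az": -6.81},
])

```text
clock: 14.93
position: [604.6, -142.2, 235.7]
ee_rot: [0.965, -0.225, -0.133, 0.003]
contact_force: [-0.3, 0.5, -0.5]
gripper_width: 72.8
grasp_force: 0.0
```

send_rows([
  {"gripper": -0.7, "x": 0, "y": 0, "z": 0, "ax": -1.18, "ay": -1.07, "az": -6.81},
  {"gripper": -0.7, "x": 0, "y": 0, "z": 0, "ax": -1.18, "ay": -1.07, "az": -6.81},
  {"gripper": -0.7, "x": 0, "y": 0, "z": 0, "ax": -1.18, "ay": -1.07, "az": -6.81},
  {"gripper": -0.7, "x": 0, "y": 0, "z": 0, "ax": -1.18, "ay": -1.07, "az": -6.81},
])

```text
clock: 15.27
position: [604.7, -142.2, 235.6]
ee_rot: [0.985, 0.014, -0.174, 0.002]
contact_force: [-0.6, -0.4, -0.1]
gripper_width: 72.5
grasp_force: 0.0
```

send_rows([
  {"gripper": -0.7, "x": 0.26, "y": 2.81, "z": 1.9, "ax": 0, "ay": 0, "az": 0},
  {"gripper": -0.7, "x": 0.26, "y": 2.81, "z": 1.9, "ax": 0, "ay": 0, "az": 0},
  {"gripper": -0.7, "x": 0.26, "y": 2.81, "z": 1.9, "ax": 0, "ay": 0, "az": 0},
  {"gripper": -0.7, "x": 0.26, "y": 2.81, "z": 1.9, "ax": 0, "ay": 0, "az": 0},
  {"gripper": -0.7, "x": 0.26, "y": 2.81, "z": 1.9, "ax": 0, "ay": 0, "az": 0},
])

```text
clock: 15.68
position: [587.3, -284.2, 141.4]
ee_rot: [0.985, 0.012, -0.174, 0.003]
contact_force: [0.4, 0.8, 0.4]
gripper_width: 72.5
grasp_force: 0.0
```

send_rows([
  {"gripper": -0.7, "x": 0, "y": 0, "z": 0, "ax": 0, "ay": 0, "az": 0},
  {"gripper": -0.7, "x": 0, "y": 0, "z": 0, "ax": 0, "ay": 0, "az": 0},
  {"gripper": -0.7, "x": 0, "y": 0, "z": 0, "ax": 0, "ay": 0, "az": 0},
])

```text
clock: 15.93
position: [588.0, -282.6, 142.5]
ee_rot: [0.985, 0.012, -0.174, 0.003]
contact_force: [-0.4, 0.6, 0.0]
gripper_width: 72.6
grasp_force: 0.0
```

```bash
python3 - <<'E'
from h import *
s=arm.read_state()["position"]
plan([(s,Rg),(G+[0,0,45],None),(G,None)])
E
```

```text
t 15.93 p [ 588.  -282.6  142.5] z [-0.342 -0.009 -0.94 ] x [ 0.939  0.022 -0.342] F [-0.4  0.6  0. ] w 72.6 gf 0.0 j [-0.17  0.66  0.19  0.07 -1.44  1.74]
  R 1 x [ 0.06 -0.01 -0.06]
  T 2 x [1.117e+00 1.000e-03 3.077e+00] ->  [ 587.9 -282.7   77. ]
  T 2 x [0.77  0.    2.114] ->  [ 587.9 -282.7   32. ]
```

send_rows([
  {"gripper": -0.7, "x": 1.12, "y": 0, "z": 3.08, "ax": 0, "ay": 0, "az": 0},
  {"gripper": -0.7, "x": 1.12, "y": 0, "z": 3.08, "ax": 0, "ay": 0, "az": 0},
  {"gripper": -0.7, "x": 0.77, "y": 0, "z": 2.11, "ax": 0, "ay": 0, "az": 0},
  {"gripper": -0.7, "x": 0.77, "y": 0, "z": 2.11, "ax": 0, "ay": 0, "az": 0},
  {"gripper": -0.7, "x": 0, "y": 0, "z": 0, "ax": 0, "ay": 0, "az": 0},
])

```text
clock: 16.35
position: [586.1, -279.9, 28.2]
ee_rot: [0.984, 0.013, -0.177, 0.001]
contact_force: [-0.8, 0.2, -1.9]
gripper_width: 72.6
grasp_force: 0.0
```

send_rows([
  {"gripper": -0.7, "x": 0, "y": 0, "z": 0, "ax": 0, "ay": 0, "az": 0},
  {"gripper": -0.7, "x": 0, "y": 0, "z": 0, "ax": 0, "ay": 0, "az": 0},
  {"gripper": -0.7, "x": 0, "y": 0, "z": 0, "ax": 0, "ay": 0, "az": 0},
])

```text
clock: 16.6
position: [589.9, -281.9, 34.5]
ee_rot: [0.985, 0.013, -0.171, 0.004]
contact_force: [0.7, 0.1, -0.5]
gripper_width: 72.3
grasp_force: 0.0
```

```bash
python3 - <<'E'
from h import *
plan([(G,Rg)])
E
```

```text
t 16.6 p [ 589.9 -281.9   34.5] z [-0.337 -0.011 -0.941] x [ 0.941  0.024 -0.338] F [ 0.7  0.1 -0.5] w 72.3 gf 0.0 j [-0.17  0.76  0.09  0.07 -1.24  1.73]
  T 1 x [-0.101  0.076  0.304] ->  [ 587.9 -282.7   32. ]
  R 1 x [ 0.18 -0.26  0.05]
```

send_rows([
  {"gripper": 1, "x": 0, "y": 0, "z": 0, "ax": 0, "ay": 0, "az": 0},
  {"gripper": 1, "x": 0, "y": 0, "z": 0, "ax": 0, "ay": 0, "az": 0},
  {"gripper": 1, "x": 0, "y": 0, "z": 0, "ax": 0, "ay": 0, "az": 0},
  {"gripper": 1, "x": 0, "y": 0, "z": 0, "ax": 0, "ay": 0, "az": 0},
  {"gripper": 1, "x": 0, "y": 0, "z": 0, "ax": 0, "ay": 0, "az": 0},
])

```text
clock: 17.02
position: [589.7, -282.3, 34.3]
ee_rot: [0.985, 0.013, -0.172, 0.004]
contact_force: [1.1, -0.4, 5.4]
gripper_width: 50.6
grasp_force: 65.6
```

```bash
python3 - <<'E'
from h import *
s=arm.read_state(); np.savez("grip.npz",p=s["position"],q=s["ee_rot"])
plan([])
E
```

```text
t 17.02 p [ 589.7 -282.3   34.3] z [-0.338 -0.012 -0.941] x [ 0.941  0.024 -0.338] F [ 1.1 -0.4  5.4] w 50.6 gf 65.6 j [-0.17  0.76  0.09  0.07 -1.24  1.73]
```

send_rows([
  {"gripper": 1, "x": 0, "y": 0, "z": 0, "ax": 0, "ay": 0, "az": 0},
  {"gripper": 1, "x": -0.17, "y": 0, "z": -0.47, "ax": 0, "ay": 0, "az": 0},
  {"gripper": 1, "x": -0.34, "y": 0, "z": -0.94, "ax": 0, "ay": 0, "az": 0},
  {"gripper": 1, "x": 0, "y": 0, "z": 0, "ax": 0, "ay": 0, "az": 0},
  {"gripper": 1, "x": 0, "y": 0, "z": 0, "ax": 0, "ay": 0, "az": 0},
])

```text
clock: 17.43
position: [588.3, -281.7, 47.3]
ee_rot: [0.985, 0.012, -0.173, 0.003]
contact_force: [-0.9, -1.6, -3.3]
gripper_width: 50.6
grasp_force: 64.7
```

```bash
python3 - <<'E'
from h import *
plan([])
E
```

```text
t 17.43 p [ 588.3 -281.7   47.3] z [-0.341 -0.01  -0.94 ] x [ 0.94   0.023 -0.341] F [-0.9 -1.6 -3.3] w 50.6 gf 64.7 j [-0.17  0.75  0.1   0.07 -1.26  1.73]
```

send_rows([
  {"gripper": 1, "x": -0.8, "y": 0, "z": -2.2, "ax": 0, "ay": 0, "az": 0},
  {"gripper": 1, "x": -1.1, "y": 0, "z": -3.02, "ax": 0, "ay": 0, "az": 0},
  {"gripper": 1, "x": -1.1, "y": 0, "z": -3.02, "ax": 0, "ay": 0, "az": 0},
  {"gripper": 1, "x": -1.1, "y": 0, "z": -3.02, "ax": 0, "ay": 0, "az": 0},
  {"gripper": 1, "x": -1.1, "y": 0, "z": -3.02, "ax": 0, "ay": 0, "az": 0},
])

```text
clock: 17.85
position: [587.5, -281.2, 199.6]
ee_rot: [0.985, 0.012, -0.174, 0.002]
contact_force: [0.8, 0.9, -3.2]
gripper_width: 51.0
grasp_force: 64.6
```

send_rows([
  {"gripper": 1, "x": -1.1, "y": 0, "z": -3.02, "ax": 0, "ay": 0, "az": 0},
  {"gripper": 1, "x": -0.8, "y": 0, "z": -2.2, "ax": 0, "ay": 0, "az": 0},
  {"gripper": 1, "x": 0, "y": 0, "z": 0, "ax": 0, "ay": 0, "az": 0},
  {"gripper": 1, "x": 0, "y": 0, "z": 0, "ax": 0, "ay": 0, "az": 0},
  {"gripper": 1, "x": 0, "y": 0, "z": 0, "ax": 0, "ay": 0, "az": 0},
])

```text
clock: 18.27
position: [587.3, -280.9, 252.4]
ee_rot: [0.984, 0.012, -0.175, 0.002]
contact_force: [0.0, -0.2, -2.9]
gripper_width: 50.4
grasp_force: 64.7
```

```bash
cat >> h.py <<'E'
g_=np.load("grip.npz"); tg=Rm.T@(g_["p"]-Mo); Rmh=Rm.T@Ro.from_quat(g_["q"]).as_matrix()
def hand(x,y,z): return pk(x,y,z)+Rpk@tg      # TCP that puts the module's origin at pocket (x,y,z)
Rh=Rpk@Rmh
E
python3 - <<'E'
from h import *
print(tg,Rmh.round(3))
h=hand(0,0,75); plan([(np.r_[h[:2],250],Rh),(h,None)],34)
E
```

```text
[ -1.18452348  -0.31558906 -24.30593766] [[ 0.941  0.002 -0.338]
 [-0.001  1.     0.004]
 [ 0.338 -0.003  0.941]]
t 18.27 p [ 587.3 -280.9  252.4] z [-0.344 -0.008 -0.939] x [ 0.938  0.024 -0.345] F [ 0.  -0.2 -2.9] w 50.4 gf 64.7 j [-0.17  0.59  0.34  0.07 -1.66  1.76]
  T 16 x [-0.364 -3.181  0.153] ->  [511.5 226.4 250. ]
  R 5 x [-0.4   6.02 -4.01]
  T 3 x [-0.47  -0.009  2.603] ->  [511.5 226.4 170.7]
```

send_rows([
  {"gripper": 1, "x": -0.2, "y": -1.6, "z": 0.08, "ax": 0, "ay": 0, "az": 0},
  {"gripper": 1, "x": -0.36, "y": -3.18, "z": 0.15, "ax": 0, "ay": 0, "az": 0},
  {"gripper": 1, "x": -0.36, "y": -3.18, "z": 0.15, "ax": 0, "ay": 0, "az": 0},
  {"gripper": 1, "x": -0.36, "y": -3.18, "z": 0.15, "ax": 0, "ay": 0, "az": 0},
  {"gripper": 1, "x": -0.36, "y": -3.18, "z": 0.15, "ax": 0, "ay": 0, "az": 0},
])

```text
clock: 18.68
position: [565.3, -137.0, 251.2]
ee_rot: [0.984, 0.012, -0.176, 0.002]
contact_force: [-0.3, 0.9, -2.2]
gripper_width: 50.7
grasp_force: 64.7
```

send_rows([
  {"gripper": 1, "x": -0.36, "y": -3.18, "z": 0.15, "ax": 0, "ay": 0, "az": 0},
  {"gripper": 1, "x": -0.36, "y": -3.18, "z": 0.15, "ax": 0, "ay": 0, "az": 0},
  {"gripper": 1, "x": -0.36, "y": -3.18, "z": 0.15, "ax": 0, "ay": 0, "az": 0},
  {"gripper": 1, "x": -0.36, "y": -3.18, "z": 0.15, "ax": 0, "ay": 0, "az": 0},
  {"gripper": 1, "x": -0.36, "y": -3.18, "z": 0.15, "ax": 0, "ay": 0, "az": 0},
])

```text
clock: 19.1
position: [541.6, 21.5, 250.5]
ee_rot: [0.984, 0.012, -0.176, 0.003]
contact_force: [0.3, -0.2, -2.4]
gripper_width: 50.9
grasp_force: 64.7
```

send_rows([
  {"gripper": 1, "x": -0.36, "y": -3.18, "z": 0.15, "ax": 0, "ay": 0, "az": 0},
  {"gripper": 1, "x": -0.36, "y": -3.18, "z": 0.15, "ax": 0, "ay": 0, "az": 0},
  {"gripper": 1, "x": -0.36, "y": -3.18, "z": 0.15, "ax": 0, "ay": 0, "az": 0},
  {"gripper": 1, "x": -0.36, "y": -3.18, "z": 0.15, "ax": 0, "ay": 0, "az": 0},
  {"gripper": 1, "x": -0.36, "y": -3.18, "z": 0.15, "ax": 0, "ay": 0, "az": 0},
])

```text
clock: 19.52
position: [518.0, 179.6, 249.4]
ee_rot: [0.984, 0.012, -0.175, 0.004]
contact_force: [0.0, 0.3, -3.0]
gripper_width: 50.7
grasp_force: 64.7
```

send_rows([
  {"gripper": 1, "x": -0.36, "y": -3.18, "z": 0.15, "ax": 0, "ay": 0, "az": 0},
  {"gripper": 1, "x": -0.2, "y": -1.6, "z": 0.08, "ax": 0, "ay": 0, "az": 0},
  {"gripper": 1, "x": 0, "y": 0, "z": 0, "ax": 0, "ay": 0, "az": 0},
  {"gripper": 1, "x": 0, "y": 0, "z": 0, "ax": 0, "ay": 0, "az": 0},
])

```text
clock: 19.85
position: [511.4, 226.2, 249.5]
ee_rot: [0.984, 0.013, -0.175, 0.004]
contact_force: [-0.4, -0.9, -2.8]
gripper_width: 50.8
grasp_force: 64.6
```

send_rows([
  {"gripper": 1, "x": 0, "y": 0, "z": 0, "ax": -0.4, "ay": 6.02, "az": -4.01},
  {"gripper": 1, "x": 0, "y": 0, "z": 0, "ax": -0.4, "ay": 6.02, "az": -4.01},
  {"gripper": 1, "x": 0, "y": 0, "z": 0, "ax": -0.4, "ay": 6.02, "az": -4.01},
  {"gripper": 1, "x": 0, "y": 0, "z": 0, "ax": -0.4, "ay": 6.02, "az": -4.01},
  {"gripper": 1, "x": 0, "y": 0, "z": 0, "ax": -0.4, "ay": 6.02, "az": -4.01},
])

```text
clock: 20.27
position: [512.2, 224.4, 250.9]
ee_rot: [0.979, 0.184, 0.088, -0.013]
contact_force: [0.5, -0.5, -3.0]
gripper_width: 50.9
grasp_force: 64.6
```

send_rows([
  {"gripper": 1, "x": 0, "y": 0, "z": 0, "ax": 0, "ay": 0, "az": 0},
  {"gripper": 1, "x": 0, "y": 0, "z": 0, "ax": 0, "ay": 0, "az": 0},
  {"gripper": 1, "x": 0, "y": 0, "z": 0, "ax": 0, "ay": 0, "az": 0},
])

```text
clock: 20.52
position: [512.6, 224.9, 251.3]
ee_rot: [0.979, 0.182, 0.086, -0.013]
contact_force: [1.1, 1.2, -2.0]
gripper_width: 50.8
grasp_force: 64.6
```

```bash
python3 - <<'E'
from h import *
h=hand(0,0,60); plan([(arm.read_state()["position"],Rh),(h,None)],34)
E
```

```text
t 20.52 p [512.6 224.9 251.3] z [ 0.163  0.057 -0.985] x [0.919 0.355 0.173] F [ 1.1  1.2 -2. ] w 50.8 gf 64.6 j [ 0.74  0.17 -0.28  0.08 -0.96  1.16]
  R 1 x [ 0.17  0.27 -0.27]
  T 3 x [-0.325 -0.071  3.111] ->  [518.5 229.1 157.7]
```

```bash
python3 - <<'E'
from h import *
from scipy.ndimage import gaussian_filter1d as gf
O=C-0.2*en; s=np.arange(-75,75,.25)
def rect(n,tag):
    im=cv2.cvtColor(np.load(tag+".npz")["im"],cv2.COLOR_RGB2GRAY).astype(np.float32)
    X,Y=np.meshgrid(s,s,indexing="ij"); uv=proj(n,(O+X[...,None]*ex+Y[...,None]*ey).reshape(-1,3)).astype(np.float32).reshape(len(s),len(s),2)
    return cv2.remap(im,uv[...,0],uv[...,1],cv2.INTER_CUBIC)
def edges(pr,lo,hi):
    g=gf(pr,3,order=1); k=[i for i in range(1,len(s)-1) if abs(g[i])>abs(g[i-1]) and abs(g[i])>=abs(g[i+1]) and lo<s[i]<hi and abs(g[i])>.6]
    return [(float(s[i]),round(float(g[i]),1)) for i in k]
i=lambda a,b:(s>=a)&(s<=b)
for n,t in(("top","top4"),("scene","scene4")):
    r=rect(n,t); print(n)
    print(" slot X",edges(r[:,i(-8,8)].mean(1),20,60)," bottom X",edges(r[:,i(-15,15)].mean(1),-65,-35))
    w=r[:,i(17,23)].mean(1)+0; w2=r[:,i(-23,-17)].mean(1)
    print(" X at +y",edges(w,-65,45)," X at -y",edges(w2,-65,45))
    print(" Y",edges(r[i(-40,10)].mean(0),-45,45)," slot Y",edges(r[i(35,41)].mean(0),-30,30))
vs=[cv2.flip(rect(n,t),-1)[100:560,100:500] for n,t in(("top","top4"),("scene","scene4"))]
cv2.imwrite("pics/rect4.png",np.hstack(vs))
E
```

```text
top
 slot X [(31.25, 1.1), (40.25, -1.3), (45.0, 2.3)]  bottom X [(-49.0, -2.7), (-36.5, 4.8)]
 X at +y [(-48.75, -2.8), (30.25, 2.3)]  X at -y [(-49.0, -2.8), (-36.25, 1.8), (14.25, -1.9), (30.0, 2.3)]
 Y [(-27.75, -2.6), (-19.25, 5.1), (17.0, -5.1), (27.25, 2.8)]  slot Y [(-14.5, -2.3), (-10.75, 1.1), (-2.5, 0.6), (8.5, -2.6), (13.0, 3.0)]
scene
 slot X [(25.5, 0.7), (30.75, -6.3), (36.0, 0.6), (45.75, 3.6)]  bottom X [(-52.75, 2.0), (-45.25, -3.4)]
 X at +y [(-52.75, 2.0), (-45.25, -3.4), (-39.0, 0.7), (-27.75, -1.6), (-19.0, 6.0), (-12.75, -1.0), (30.0, -4.2), (34.25, 1.3)]  X at -y [(-53.0, 1.9), (-45.5, -3.0), (-27.75, -0.7), (32.0, 2.6)]
 Y [(-29.75, 1.3), (-26.0, -4.8), (-14.0, -0.8), (-10.5, 5.0), (21.25, 1.0), (25.0, -5.5), (29.0, 3.7)]  slot Y [(-16.25, 1.5), (-12.75, -5.1), (14.5, 3.9)][ WARN:0@0.837] global loadsave.cpp:1063 imwrite_ Unsupported depth image for selected encoder is fallbacked to CV_8U.
```

View pics/rect4.png

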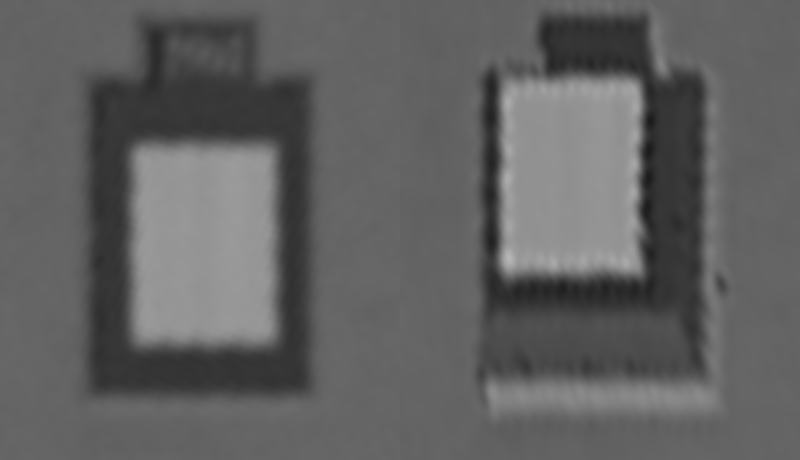

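send_rows([
  {"gripper": 1, "x": -0.33, "y": -0.07, "z": 3.11, "ax": 0.17, "ay": 0.27, "az": -0.27},
  {"gripper": 1, "x": -0.33, "y": -0.07, "z": 3.11, "ax": 0, "ay": 0, "az": 0},
  {"gripper": 1, "x": -0.33, "y": -0.07, "z": 3.11, "ax": 0, "ay": 0, "az": 0},
  {"gripper": 1, "x": 0, "y": 0, "z": 0, "ax": 0, "ay": 0, "az": 0},
  {"gripper": 1, "x": 0, "y": 0, "z": 0, "ax": 0, "ay": 0, "az": 0},
])

```text
clock: 20.93
position: [518.7, 229.3, 156.2]
ee_rot: [0.979, 0.185, 0.087, -0.014]
contact_force: [0.8, -0.2, -1.8]
gripper_width: 51.1
grasp_force: 64.5
```

```bash
sed -i 's/P0=C-14.2\*en-9.7\*ex/P0=C-14.2*en-10.2*ex-0.15*ey/' h.py; cat >> h.py <<'E'
def where():
    s=arm.read_state(); R=Ro.from_quat(s["ee_rot"]).as_matrix(); M=R@Rmh.T   # module tool-like axes
    o=s["position"]-M@tg-P0; F=s["contact_force"]; 
    print("t",round(s["clock"],2),"module in pocket",[round(float(o@a),1) for a in(ex,ey,en)],"rot",np.degrees(Ro.from_matrix(Rpk.T@M).as_rotvec()).round(2),"F(ex,ey,en)",[round(float(F@a),1) for a in(ex,ey,en)],"w",round(s["gripper_width"],1),"gf",round(float(s["grasp_force"]),1))
E
python3 - <<'E'
from h import *
where(); plan([(hand(0,0,60),Rh),(hand(0,0,22),None)],20)
E
```

```text
t 20.93 module in pocket [-0.0, 0.2, 58.6] rot [-0.07 -0.18 -0.07] F(ex,ey,en) [-0.3, -0.5, -1.9] w 51.1 gf 64.5
t 20.93 p [518.7 229.3 156.2] z [ 0.164  0.059 -0.985] x [0.917 0.36  0.174] F [ 0.8 -0.2 -1.8] w 51.1 gf 64.5 j [ 0.74  0.28 -0.41  0.1  -0.72  1.14]
  T 1 x [-0.051  0.024 -0.132] ->  [518.1 228.8 157.4]
  R 1 x [0.09 0.18 0.04]
  T 2 x [ 0.643 -0.006  1.788] ->  [535.8 235.7 124.5]
```

send_rows([
  {"gripper": 1, "x": 0.61, "y": 0, "z": 1.72, "ax": 0, "ay": 0.15, "az": 0},
  {"gripper": 1, "x": 0.61, "y": 0, "z": 1.72, "ax": 0, "ay": 0, "az": 0},
  {"gripper": 1, "x": 0, "y": 0, "z": 0, "ax": 0, "ay": 0, "az": 0},
  {"gripper": 1, "x": 0, "y": 0, "z": 0, "ax": 0, "ay": 0, "az": 0},
  {"gripper": 1, "x": 0, "y": 0, "z": 0, "ax": 0, "ay": 0, "az": 0},
])

```text
clock: 21.35
position: [536.3, 237.1, 128.0]
ee_rot: [0.978, 0.185, 0.091, -0.016]
contact_force: [0.3, -0.5, -2.2]
gripper_width: 50.7
grasp_force: 64.5
```

```bash
python3 - <<'E'
from h import *
where(); plan([(hand(0,0,22),Rh),(hand(0,0,16),None)],2)
# in-hand check: white diffuser pixels seen in both cameras, in pocket coordinates at h=66 (22+44)
for n in("scene","top"):
    im,d=take(n,n+"5"); W=cloud(n,d); q=(W-P0)@np.c_[ex,ey,en]; c=im.astype(int)
    m=(c.min(2)>95)&(c.max(2)-c.min(2)<40)&(abs(q[...,2]-66)<6)&(abs(q[...,0])<60)&(abs(q[...,1])<45)
    w=q[m]; print(n,m.sum(),np.percentile(w,[1,5,50,95,99],0).round(1).tolist() if m.sum() else "")
im=np.load("scene5.npz")["im"]; cv2.imwrite("pics/in5.png",cv2.resize(im[255:365,290:410,::-1],(480,440),interpolation=2))
E
```

```text
t 21.35 module in pocket [2.8, 1.1, 24.6] rot [ 0.09  0.38 -0.05] F(ex,ey,en) [-1.0, -0.6, -2.0] w 50.7 gf 64.5
t 21.35 p [536.3 237.1 128. ] z [ 0.172  0.065 -0.983] x [0.915 0.36  0.184] F [ 0.3 -0.5 -2.2] w 50.7 gf 64.5 j [ 0.73  0.34 -0.41  0.11 -0.65  1.14]
  T 2 x [-0.082  0.055  0.165] ->  [535.8 235.7 124.5]
  R 1 x [-0.07 -0.38  0.08]
  T 3 x [ 0.068 -0.001  0.188] ->  [538.6 236.8 119.3]
scene 119 [[-32.7, -22.9, 61.6], [-30.1, -22.4, 62.5], [39.0, -6.1, 66.9], [42.1, 24.4, 68.8], [43.4, 26.5, 69.3]]
top 173 [[-36.2, -23.9, 64.5], [-35.6, -22.5, 65.6], [-28.8, -5.9, 68.0], [-17.8, 21.3, 70.3], [-15.3, 25.1, 71.2]]
```

send_rows([
  {"gripper": 1, "x": 0, "y": 0, "z": 0, "ax": 0, "ay": -0.2, "az": 0},
  {"gripper": 1, "x": 0, "y": 0, "z": 0, "ax": 0, "ay": 0, "az": 0},
  {"gripper": 1, "x": 0, "y": 0, "z": 0, "ax": 0, "ay": 0, "az": 0},
])

```text
clock: 21.7
position: [535.2, 236.6, 126.5]
ee_rot: [0.979, 0.186, 0.088, -0.015]
contact_force: [-0.5, 0.8, -2.5]
gripper_width: 50.5
grasp_force: 64.5
```

```bash
python3 - <<'E'
from h import *
where(); plan([(hand(0,0,22),Rh),(hand(0,0,16),None)],30)
E
```

```text
t 21.7 module in pocket [0.8, 1.0, 23.9] rot [ 0.08  0.05 -0.06] F(ex,ey,en) [-1.4, 0.9, -2.0] w 50.5 gf 64.5
t 21.7 p [535.2 236.6 126.5] z [ 0.167  0.063 -0.984] x [0.916 0.36  0.178] F [-0.5  0.8 -2.5] w 50.5 gf 64.5 j [ 0.73  0.34 -0.41  0.1  -0.66  1.14]
  T 1 x [-0.009  0.101  0.202] ->  [535.8 235.7 124.5]
  R 1 x [-0.05 -0.05  0.09]
  T 1 x [ 0.203 -0.002  0.565] ->  [538.6 236.8 119.3]
```

send_rows([
  {"gripper": 1, "x": 0.01, "y": 0.1, "z": 0.27, "ax": 0, "ay": 0, "az": 0},
  {"gripper": 1, "x": 0.09, "y": 0, "z": 0.25, "ax": 0, "ay": 0, "az": 0},
  {"gripper": 1, "x": 0.09, "y": 0, "z": 0.25, "ax": 0, "ay": 0, "az": 0},
  {"gripper": 1, "x": 0, "y": 0, "z": 0, "ax": 0, "ay": 0, "az": 0},
  {"gripper": 1, "x": 0, "y": 0, "z": 0, "ax": 0, "ay": 0, "az": 0},
])

```text
clock: 22.12
position: [538.4, 236.5, 118.1]
ee_rot: [0.979, 0.185, 0.087, -0.015]
contact_force: [0.6, 0.8, -2.6]
gripper_width: 50.6
grasp_force: 64.6
```

```bash
python3 - <<'E'
from h import *
where(); plan([(hand(0,0,10),Rh)],30)
E
```

```text
t 22.12 module in pocket [-0.9, -0.2, 15.1] rot [ 0.04 -0.06 -0.07] F(ex,ey,en) [-0.6, 0.5, -2.7] w 50.6 gf 64.6
t 22.12 p [538.4 236.5 118.1] z [ 0.166  0.061 -0.984] x [0.916 0.36  0.177] F [ 0.6  0.8 -2.6] w 50.6 gf 64.6 j [ 0.72  0.35 -0.41  0.11 -0.64  1.14]
  T 1 x [ 0.252 -0.021  0.454] ->  [541.4 237.9 114.1]
  R 1 x [-0.01  0.06  0.08]
```

Descend in small steps with force checks.

send_rows([
  {"gripper": 1, "x": 0.1, "y": 0, "z": 0.16, "ax": 0, "ay": 0, "az": 0},
  {"gripper": 1, "x": 0.07, "y": 0, "z": 0.18, "ax": 0, "ay": 0, "az": 0},
  {"gripper": 1, "x": 0, "y": 0, "z": 0, "ax": 0, "ay": 0, "az": 0},
  {"gripper": 1, "x": 0, "y": 0, "z": 0, "ax": 0, "ay": 0, "az": 0},
])

```text
clock: 22.45
position: [540.6, 237.4, 115.4]
ee_rot: [0.979, 0.185, 0.088, -0.015]
contact_force: [0.1, -0.4, -3.0]
gripper_width: 50.9
grasp_force: 64.6
```

```bash
python3 -c "
from h import *
where()"
```

```text
t 22.45 module in pocket [-0.2, -0.1, 11.6] rot [ 0.05 -0.03 -0.07] F(ex,ey,en) [-1.5, -0.4, -2.6] w 50.9 gf 64.6
```

send_rows([
  {"gripper": 1, "x": 0.07, "y": 0, "z": 0.18, "ax": 0, "ay": 0, "az": 0},
  {"gripper": 1, "x": 0.07, "y": 0, "z": 0.18, "ax": 0, "ay": 0, "az": 0},
  {"gripper": 1, "x": 0, "y": 0, "z": 0, "ax": 0, "ay": 0, "az": 0},
  {"gripper": 1, "x": 0, "y": 0, "z": 0, "ax": 0, "ay": 0, "az": 0},
])

```text
clock: 22.78
position: [542.4, 238.1, 112.0]
ee_rot: [0.979, 0.185, 0.088, -0.015]
contact_force: [-0.3, -0.4, -2.9]
gripper_width: 50.8
grasp_force: 64.6
```

```bash
python3 -c "
from h import *
where()"
```

```text
t 22.78 module in pocket [-0.2, -0.2, 7.7] rot [ 0.05 -0.03 -0.07] F(ex,ey,en) [-1.8, -0.3, -2.3] w 50.8 gf 64.6
```

send_rows([
  {"gripper": 1, "x": 0.07, "y": 0, "z": 0.18, "ax": 0, "ay": 0, "az": 0},
  {"gripper": 1, "x": 0.07, "y": 0, "z": 0.18, "ax": 0, "ay": 0, "az": 0},
  {"gripper": 1, "x": 0, "y": 0, "z": 0, "ax": 0, "ay": 0, "az": 0},
  {"gripper": 1, "x": 0, "y": 0, "z": 0, "ax": 0, "ay": 0, "az": 0},
])

```text
clock: 23.12
position: [544.3, 238.8, 108.7]
ee_rot: [0.979, 0.185, 0.088, -0.015]
contact_force: [0.2, 0.1, -2.6]
gripper_width: 50.4
grasp_force: 64.6
```

send_rows([
  {"gripper": 1, "x": 0.05, "y": 0, "z": 0.14, "ax": 0, "ay": 0, "az": 0},
  {"gripper": 1, "x": 0, "y": 0, "z": 0, "ax": 0, "ay": 0, "az": 0},
  {"gripper": 1, "x": 0, "y": 0, "z": 0, "ax": 0, "ay": 0, "az": 0},
])

```text
clock: 23.37
position: [545.0, 239.1, 107.6]
ee_rot: [0.979, 0.185, 0.088, -0.015]
contact_force: [-0.2, -0.0, -2.9]
gripper_width: 50.7
grasp_force: 64.6
```

```bash
python3 -c "
from h import *
where()"
```

```text
t 23.37 module in pocket [0.0, -0.1, 2.4] rot [ 0.06 -0.02 -0.06] F(ex,ey,en) [-1.6, 0.0, -2.4] w 50.7 gf 64.6
```

Nearly home; small steps to the floor contact.

send_rows([
  {"gripper": 1, "x": 0.035, "y": 0, "z": 0.09, "ax": 0, "ay": 0, "az": 0},
  {"gripper": 1, "x": 0, "y": 0, "z": 0, "ax": 0, "ay": 0, "az": 0},
])

```text
clock: 23.53
position: [545.5, 239.3, 106.7]
ee_rot: [0.979, 0.185, 0.088, -0.015]
contact_force: [0.1, -0.7, -1.5]
gripper_width: 50.5
grasp_force: 64.6
```

send_rows([
  {"gripper": 1, "x": 0.035, "y": 0, "z": 0.09, "ax": 0, "ay": 0, "az": 0},
  {"gripper": 1, "x": 0, "y": 0, "z": 0, "ax": 0, "ay": 0, "az": 0},
])

```text
clock: 23.7
position: [546.0, 239.6, 106.2]
ee_rot: [0.979, 0.185, 0.088, -0.015]
contact_force: [-0.4, -0.2, -1.3]
gripper_width: 50.8
grasp_force: 64.6
```

send_rows([
  {"gripper": 1, "x": 0.035, "y": 0, "z": 0.09, "ax": 0, "ay": 0, "az": 0},
  {"gripper": 1, "x": 0, "y": 0, "z": 0, "ax": 0, "ay": 0, "az": 0},
])

```text
clock: 23.87
position: [546.0, 239.6, 106.1]
ee_rot: [0.979, 0.185, 0.088, -0.015]
contact_force: [-4.3, 0.1, 4.8]
gripper_width: 50.7
grasp_force: 65.4
```

send_rows([
  {"gripper": 1, "x": 0.035, "y": 0, "z": 0.09, "ax": 0, "ay": 0, "az": 0},
  {"gripper": 1, "x": 0, "y": 0, "z": 0, "ax": 0, "ay": 0, "az": 0},
])

```text
clock: 24.03
position: [546.0, 239.6, 106.1]
ee_rot: [0.979, 0.185, 0.087, -0.015]
contact_force: [-9.8, -2.7, 9.4]
gripper_width: 50.4
grasp_force: 66.2
```

```bash
python3 -c "
from h import *
where()"
```

```text
t 24.03 module in pocket [0.2, -0.1, 0.6] rot [ 0.03 -0.07 -0.07] F(ex,ey,en) [-4.1, 1.0, 13.2] w 50.4 gf 66.2
```

send_rows([
  {"gripper": 1, "x": -0.035, "y": 0, "z": -0.09, "ax": 0, "ay": 0, "az": 0},
  {"gripper": 1, "x": 0, "y": 0, "z": 0, "ax": 0, "ay": 0, "az": 0},
  {"gripper": -0.6, "x": 0, "y": 0, "z": 0, "ax": 0, "ay": 0, "az": 0},
  {"gripper": -0.6, "x": 0, "y": 0, "z": 0, "ax": 0, "ay": 0, "az": 0},
  {"gripper": -0.6, "x": 0, "y": 0, "z": 0, "ax": 0, "ay": 0, "az": 0},
])

```text
clock: 24.45
position: [547.1, 240.1, 105.4]
ee_rot: [0.979, 0.186, 0.089, -0.015]
contact_force: [1.3, 0.0, -0.1]
gripper_width: 68.6
grasp_force: 0.0
```

send_rows([
  {"gripper": -0.6, "x": -0.34, "y": 0, "z": -0.94, "ax": 0, "ay": 0, "az": 0},
  {"gripper": -0.6, "x": -0.7, "y": 0, "z": -1.9, "ax": 0, "ay": 0, "az": 0},
  {"gripper": -0.6, "x": -1.03, "y": 0, "z": -2.8, "ax": 0, "ay": 0, "az": 0},
  {"gripper": -0.6, "x": -1.03, "y": 0, "z": -2.8, "ax": 0, "ay": 0, "az": 0},
  {"gripper": -0.6, "x": -1.03, "y": 0, "z": -2.8, "ax": 0, "ay": 0, "az": 0},
])

```text
clock: 24.87
position: [489.2, 217.4, 209.8]
ee_rot: [0.979, 0.185, 0.088, -0.015]
contact_force: [0.3, 0.9, 0.8]
gripper_width: 68.4
grasp_force: 0.0
```

send_rows([
  {"gripper": -0.6, "x": -2, "y": 3.5, "z": -0.5, "ax": 0, "ay": 0, "az": 0},
  {"gripper": -0.6, "x": -2, "y": 3.5, "z": -0.5, "ax": 0, "ay": 0, "az": 0},
  {"gripper": -0.6, "x": -2, "y": 3.5, "z": -0.5, "ax": 0, "ay": 0, "az": 0},
  {"gripper": -0.6, "x": -1, "y": 3.5, "z": -0.5, "ax": 0, "ay": 0, "az": 0},
  {"gripper": -0.6, "x": 0, "y": 0, "z": 0, "ax": 0, "ay": 0, "az": 0},
])

```text
clock: 25.28
position: [472.9, 56.7, 217.6]
ee_rot: [0.979, 0.183, 0.089, -0.015]
contact_force: [1.1, -0.2, -0.2]
gripper_width: 68.4
grasp_force: 0.0
```

```bash
python3 - <<'E'
from h import *
plan([])
A=np.c_[ex,ey,en]; out=[]
for n in("top","scene"):
    im,d=take(n,n+"6"); W=cloud(n,d); q=(W-P0)@A; c=im.astype(int)
    m=(c.min(2)>110)&(c.max(2)-c.min(2)<40)&(abs(q[...,2]-44)<8)&(abs(q[...,0])<55)&(abs(q[...,1])<40)
    w=q[m]; print(n,m.sum(),np.percentile(w,[1,50,99],0).round(1).tolist())
    B=np.c_[w[:,:2],np.ones(len(w))]; k=np.linalg.lstsq(B,w[:,2],rcond=None)[0]; print(" tilt",k.round(3))
    g=cv2.resize(m.astype(np.float32),None,fx=4,fy=4,interpolation=cv2.INTER_CUBIC)>.5
    cn=max(cv2.findContours(g.astype(np.uint8),0,2)[0],key=cv2.contourArea)[:,0].astype(float); uv=(cn+.5)/4-.5
    M=arm.camera_model(n);T=M["cam_to_world"]; r=np.c_[(uv[:,0]-M["cx"])/M["fx"],(uv[:,1]-M["cy"])/M["fy"],np.ones(len(uv))]@T[:3,:3].T
    t=((44-(T[:3,3]-P0)@en)/(r@en)); p=(T[:3,3]+r*t[:,None]-P0)@A; print(" rect on z=44:",cv2.minAreaRect(p[:,:2].astype(np.float32)))
    u=proj(n,[P0])[0].astype(int); b=im[u[1]-75:u[1]+75,max(0,u[0]-65):u[0]+65,::-1]; out.append(cv2.resize(b,(390,450),interpolation=2))
cv2.imwrite("pics/fin.png",np.hstack(out))
for th,wall in(("flap",0),): pass
W=cloud("scene",np.load("scene6.npz")["d"]); w=W.reshape(-1,3); w=w[(np.hypot(w[:,0]-592,w[:,1]+284)<150)&(w[:,2]>68)]
for s in(1,-1):
    f=w[s*(w[:,1]+284)>55]; c=f.mean(0); v=np.linalg.svd(f-c,full_matrices=False)[2][2]; v*=-np.sign(v[2]) ; print("flap",s,len(f),c.round(0),"angle",round(float(np.pi-np.arccos(abs(v[2]))),2))
E
```

```text
t 25.28 p [472.9  56.7 217.6] z [ 0.168  0.062 -0.984] x [0.917 0.355 0.179] F [ 1.1 -0.2 -0.2] w 68.4 gf 0.0 j [ 0.48  0.05 -0.49  0.03 -0.85  1.45]
top 860 [[-37.0, -24.1, 40.3], [0.7, 0.7, 44.1], [36.6, 25.8, 48.0]]
 tilt [-1.0000e-03 -5.0000e-03  4.4099e+01]
 rect on z=44: ((-0.13721847534179688, 0.8738136291503906), (76.98228454589844, 52.846710205078125), 0.004473241977393627)
scene 555 [[-36.7, -24.3, 38.7], [6.8, 1.7, 43.8], [40.7, 25.7, 45.8]]
 tilt [-1.3000e-02 -5.0000e-03  4.3695e+01]
 rect on z=44: ((5.052112579345703, 1.7861747741699219), (85.68156433105469, 54.125579833984375), 0.06072688847780228)
flap 1 91 [ 608. -172.  103.] angle 2.41
flap -1 1098 [ 586. -382.   89.] angle 2.38
```

View pics/fin.png

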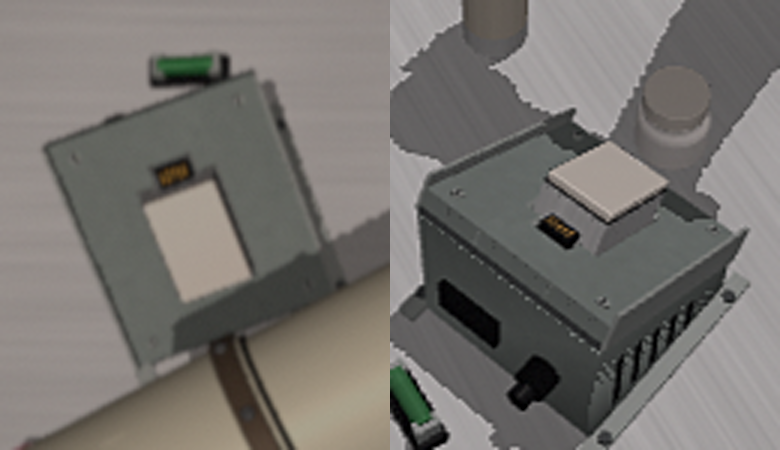

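```bash
python3 -c "
from bench import arm
print(arm.job_done())"
```

```text
the job is handed in; nothing more can be done
None
```

The job is handed in at about 25 s of 67 s; the result was not reported back. In the last pictures the lamp module sits flat and square in the pocket with its tongue in the slot and released, and both flaps are folded back at about 2.4 rad. I did not check the cap again after placing it; it was then standing dome up on the bare shelf.

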